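# Set out a wheel-spacer kit

## Robot

A 7-joint arm with a two-finger parallel gripper is mounted at the origin on the work surface. World frame = base frame: x ahead of the robot, y to its left, z up, the work surface at z = 0. Lengths are in mm, angles in rad, forces in N, time in s.
With the tool pointing down it reaches from about 400 to 875 mm from the base axis. Payload 4.4 kg.
Tool frame: the origin (TCP) lies at the very end of the fingers, on their centre line; the grasp point (between the pads) lies 19 mm behind it; z points along the fingers, y is the direction in which the jaws open and shut (so a half turn about z gives the same grasp; the last joint's range is limited). The gripper opens to 85 mm and grips with 20 to 120 N. Pads are 22 mm wide; open, the fingers measure 114 mm over their backs; the gripper's body (76 mm by 85 mm) begins 54 mm behind the grasp point. The pads swing forward as they close: fully open they stand 13 mm farther back than shut.
Start: joints at [-1.178, 0.628, 0.038, 1.517, -0.027, 0.996, -0.02], TCP at [287.847, 582.805, 231.313] pointing down, gripper open.
Joint ranges: [-3.06, 3.06], [-0.37, 2.12], [-1.25, 1.32], [0.18, 2.47], [-1.1, 4.24], [0.23, 1.98], [-2.94, 2.94]. Speed limits (rad/s): [2.57, 2.57, 3.14, 3.14, 3.14, 3.14, 3.14].

## Interface

Orientations are given as [roll, pitch, yaw] about the fixed x, y, z axes, in that order (R = Rz(yaw) Ry(pitch) Rx(roll)).
In Python, from cell import ctrl, eyes gives the robot as it stands.
- The arm moves only by the tool move_arm, never from a script. Its argument "increments" is a list of rows, each a list of 6 numbers: the shift along the tool's x, y, z in cm, then the turn, a rotation vector about the tool's x, y, z in degrees. In form: [[x, y, z, wx, wy, wz], ...]. A call has 1 to 20 rows; each row is the pose to reach, as a shift and turn from the pose commanded when the call began, along the tool's axes at that moment; what a row does not reach only later rows make up. A row lasts 1/10 s, in which the tool goes at most 50 mm and 8.59 degrees, less where a joint would pass 70% of its speed; a pose out of reach is approached as far as the arm can. A call with a gripper value outside its range is refused whole. "grip" is the opening, from -1 (shut) to 1 (fully open), set as the call begins (left out, the last holds). The fingers move at their own pace and stop on an object; the grip force is fixed at half the most. Time passes only in rows, so rows that repeat a pose let the fingers close. It gives the time, the measured TCP pose, the force and the opening at its end, in the units of the state.
- ctrl.read_state(): the state, without advancing time (a new reading comes with each control period).
- eyes.get_image(name): name is "side" or "top" or "wrist"; returns the picture (384x512x3 uint8, red, green, blue); there is no depth.
- eyes.calibration(name): a dict with "fx", "fy", "cx", "cy" (pixels), "pose" (4x4, takes a point from camera to world coordinates); the wrist camera has in their place "tool_from_camera" (4x4, takes a point from camera to tool coordinates, whose origin is the TCP and whose axes are the flange's). Camera axes: x right, y up, looking along -z (the intrinsics and any distortion apply to the point x, -y, -z); pixel columns grow to the right and rows downward; lengths in mm; the calibration is good to about 2 mm. The wrist camera is an equidistant fisheye: a pixel r from the principal point sees the ray r / f radians off the axis. A picture is of the moment at which its call begins: read the wrist's pose just before it. calibration takes no time and is no camera call.
- ctrl.finish_job(): hands the job in, once; it reports no verdict.
The state is a dict: "clock": time; "qpos": joint angles; "qd": joint speeds; "tau": joint torques, N m; "eef_pos": TCP position; "tool_rot": TCP orientation; "force": force on the tool from outside, world axes, zero at the start; "torque": the same for the moment, N m; "width": finger opening in mm.
Only numpy, scipy, OpenCV 4.12 (cv2) and the standard library are available. Lean on these libraries where they do the work, as an engineer would, in place of code of your own. Each camera call takes 0.05 s, during which the arm holds its last target. There are 200 camera calls.

## Task

Set out this wheel-spacer job. First roll the steel sleeve along the rubber lane, never lifting it, until it lies centred on the white line and parallel to it, and leave it at rest there; then slide the lane's stop along its rail until it just meets the sleeve. After that lay every loose clamp bar flat in the plywood tray, around its round pedestal, and last of all set the star-shaped spacer flat and centred on the pedestal, over the bars; leave the can, the cup and the small carton where they stand.

Things in the scene. Friction and masses are not known exactly. Their poses are not given: they have to be found in the camera images.
- lane: Flat black rubber-faced strip fixed on the bench, 150 mm wide (its x), 360 mm long (its y, from -170 to +190 mm), 6 mm thick. Origin at its underside on the long centre line; the sleeve rolls along its +y. A 26 mm high fence closes its -y end. An aluminium guide rail for the stop, 16 mm wide and 12 mm high, runs along its +x side at x = +92 mm. It stands slightly turned and shifted from start to start.
- mark: White line painted across the lane, 6 mm wide in y and 150 mm long in x, flat on the rubber; origin at the middle of the line at the lane's surface (6 mm above the bench); axes parallel to the lane's. Its place along the lane varies.
- sleeve: Steel sleeve (thick tube) lying across the lane, 50 mm diameter, 120 mm long, about 0.6 kg, smooth (friction about 0.3 against anything), free to roll; pushed slowly (under 50 mm/s) it rolls on only a few mm when let go. Origin at its centre (31 mm above the bench when on the lane), its own x along the tube's axis; its y and z turn as it rolls. It starts near the lane's -y end.
- stop (a joint): Position of the sliding stop in m: 0 = fully open at the lane's +y end, growing as it slides along the lane's -y towards the sleeve, up to 0.16. It stays where it is left (about 2.5 N of friction).
- stop_face (a point): Middle of the stop arm's face towards the sleeve (lane -y side), on the lane's long centre line, 31 mm above the bench. The arm is a dark steel bar 12 mm thick in the lane's y, 16 mm high (23 to 39 mm above the bench), right across the lane.
- stop_grip (a point): Point inside the stop's upright black grip, a tab 14 mm thick (lane y), 24 mm wide (lane x), from 28 to 70 mm above the bench; the point is 60 mm above the bench at the tab's middle, 98 mm to the lane's +x from its centre line, 6 mm to the lane's +y from the stop's face.
- tray: Square plywood kit tray fixed on the bench: 222 mm square outside, 210 mm inside, 6 mm floor, rim 18 mm above the bench. Origin at its centre on the underside. In its middle stands a round wooden pedestal, 60 mm diameter, its flat top 33 mm above the bench. Dark patches on the floor show four bays, one at each side of the pedestal: 70 mm from the centre along +x and -x (bar lying along the tray's y) and along +y and -y (bar lying along the tray's x).
- spacer: Aluminium star-shaped wheel spacer with five arms: a flat plate 14 mm thick, arms 34 mm wide reaching 85 mm from the centre, on it a round upright hub 56 mm in diameter rising to 46 mm above the underside, with a dark bore disc on top. About 0.4 kg. Origin at the centre of the underside, z up through the hub.
- bar1: Aluminium clamp bar, 100 x 20 x 20 mm (long axis its x), about 0.11 kg, two dark bolt holes. Origin at its centre (10 mm above what it lies on); any long side may be up. May be absent.
- bar2: Aluminium clamp bar, 100 x 20 x 20 mm (long axis its x), about 0.11 kg, two dark bolt holes. Origin at its centre (10 mm above what it lies on); any long side may be up. May be absent.
- bar3: Aluminium clamp bar, 100 x 20 x 20 mm (long axis its x), about 0.11 kg, two dark bolt holes. Origin at its centre (10 mm above what it lies on); any long side may be up. May be absent.
- bar4: Aluminium clamp bar, 100 x 20 x 20 mm (long axis its x), about 0.11 kg, two dark bolt holes. Origin at its centre (10 mm above what it lies on); any long side may be up. May be absent.
- can: Bystander: blue closed metal can, 60 mm diameter, 110 mm high, standing beyond the work; leave it. Origin under its centre.
- cup: Bystander: open steel cup, 72 mm across, 75 mm high; leave it. Origin under its centre.
- carton: Bystander: small plain cardboard box 70 x 50 x 45 mm; leave it. Origin under its centre.
Not all that is in view belongs to the job. Leave any red look-alike of the bar3 alone.

How it is judged:
By the outcome, as a careful person would: the job done as asked, in the order asked, and still so for the second after the job is handed in, with the robot touching nothing.
Of bar1, bar2, bar3, bar4 only 2 to 4 are there at a start; the rules pass over those that are not, and their reading is None.
At some moment in a run one of bar1, bar2, bar3, bar4 may be knocked a few centimetres aside while the robot is not near it.
Once in a run the grip may slacken for a moment while it holds something.
It also fails if it takes over 210 s, if anything falls off the work surface, if the arm or the gripper's body presses on something with over 40 N, if the wrist force passes 120 N, or if a joint passes its speed limit or range.

## Working session

There is one attempt and no reset: what is moved stays moved. The work goes in short steps, Python scripts to look and compute and a tool call to move; the robot and the scene stay as the last step left them, time stands still between calls to the robot, and variables do not carry over. Pictures are saved under pics/ and viewed, about 12 in all and at most 16, crops included, and the job is handed in when it is done.

Besides the shell and the picture viewer there is one more tool, called after "Emit:" as name([rows], argument=value, ...), one row to a line, values as JSON. move_arm: Moves the arm, as the interface text tells. Its arguments: {"type":"object","properties":{"increments":{"type":"array","items":{"type":"array","items":{"type":"number"}}},"grip":{"type":"number"}},"required":["increments"]}

```bash
ls; mkdir -p pics; cat > h.py <<'E'
import numpy as np, cv2
from cell import ctrl, eyes
from scipy.spatial.transform import Rotation as R
def snap(name, fn=None):
    s=ctrl.read_state(); im=eyes.get_image(name)
    if fn: cv2.imwrite('pics/'+fn, im[:,:,::-1])
    return im,s
def campose(name,s):
    c=eyes.calibration(name)
    if name=='wrist':
        T=np.eye(4); T[:3,:3]=R.from_euler('xyz',s['tool_rot']).as_matrix(); T[:3,3]=s['eef_pos']
        return c, T@np.array(c['tool_from_camera'])
    return c, np.array(c['pose'])
def ray(name,uv,s=None):
    c,P=campose(name,s)
    x=(uv[0]-c['cx'])/c['fx']; y=(uv[1]-c['cy'])/c['fy']
    if name=='wrist':
        r=np.hypot(x,y); k=np.sin(r)/max(r,1e-9); d=np.array([x*k,-y*k,-np.cos(r)])
    else: d=np.array([x,-y,-1.])
    return P[:3,3],P[:3,:3]@d
def pt(name,uv,z,s=None):
    o,d=ray(name,uv,s); return o+d*(z-o[2])/d[2]
def proj(name,p,s=None):
    c,P=campose(name,s); q=np.linalg.inv(P)@np.append(p,1); q=np.array([q[0],-q[1],-q[2]])
    if name=='wrist':
        h=np.hypot(q[0],q[1]); r=np.arctan2(h,q[2]); return np.array([c['cx']+c['fx']*r*q[0]/h,c['cy']+c['fy']*r*q[1]/h])
    return np.array([c['cx']+c['fx']*q[0]/q[2],c['cy']+c['fy']*q[1]/q[2]])
E
python3 - <<'E'
from h import *
a,s=snap('top','top0.png'); b,_=snap('side','side0.png'); w,s2=snap('wrist','w0.png')
print(s)
for n in('top','side','wrist'): print(n,eyes.calibration(n))
E
```

```text
pics
{'clock': 0.0, 'qpos': array([-1.17781226,  0.62932963,  0.03844043,  1.51840671, -0.02701724,
        0.99631949, -0.02001529]), 'qd': array([-0.00112679, -0.00093832,  0.00096761,  0.00050578, -0.00089557,
       -0.00071108, -0.00179204]), 'tau': array([ 9.22257968e-04, -5.63386273e+01,  1.22690152e+00, -1.93446475e+01,
        1.11490890e-02,  1.04197883e-02, -6.05269435e-06]), 'eef_pos': array([287.53846994, 582.21429508, 230.38738754]), 'tool_rot': array([-3.13964730e+00,  1.05170999e-05,  2.68278428e+00]), 'force': array([-0.08008429,  0.10378341,  0.54678158]), 'torque': array([-0.04023382, -0.03609752,  0.03304532]), 'width': 85.4180215295763}
top {'fx': 485.96458853599455, 'fy': 485.96458853599455, 'cx': 258.10405757446756, 'cy': 188.8554810244927, 'pose': array([[ 5.11340088e-03,  9.90267787e-01, -1.39081139e-01,
         3.88951289e+02],
       [-9.99816408e-01,  7.63121461e-03,  1.75759555e-02,
         5.79981304e+01],
       [ 1.84662605e-02,  1.38965732e-01,  9.90125004e-01,
         1.39379052e+03],
       [ 0.00000000e+00,  0.00000000e+00,  0.00000000e+00,
    
[... 250 characters left out ...]
4.67807062e-01, -8.54380353e-01,
        -1.13223667e+03],
       [ 2.18331916e-02,  8.79340837e-01,  4.75692132e-01,
         7.30129380e+02],
       [ 0.00000000e+00,  0.00000000e+00,  0.00000000e+00,
         1.00000000e+00]])}
wrist {'fx': 297.3186396354542, 'fy': 297.3186396354542, 'cx': 257.3353379000601, 'cy': 189.99428765346607, 'tool_from_camera': array([[ 2.47752860e-04,  9.55702191e-01,  2.94335285e-01,
         7.63750640e+01],
       [ 9.99999804e-01, -6.75156755e-05, -6.22514329e-04,
         4.76905398e-01],
       [-5.75066063e-04,  2.94335382e-01, -9.55702021e-01,
        -1.42229956e+02],
       [ 0.00000000e+00,  0.00000000e+00,  0.00000000e+00,
         1.00000000e+00]])}
```

View pics/top0.png

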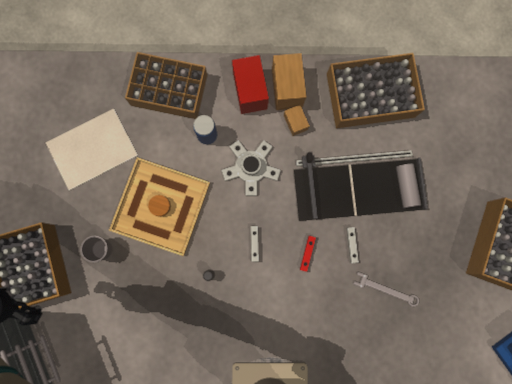

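View pics/side0.png

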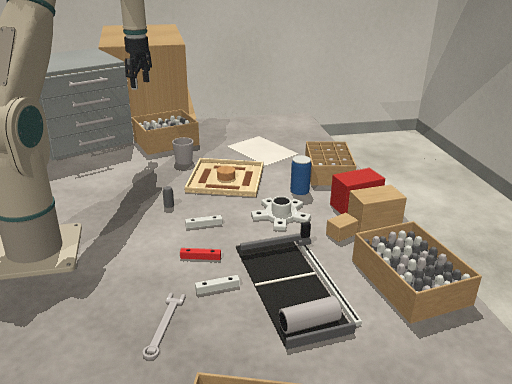

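Top view: the sleeve is at (409,186), the line at (352,190), and the stop at (311,185) with its grip at (310,157). The tray is at (160,205) and the spacer at (251,165).
- **Bar candidates:** white (255,243), white (353,244), red (308,253), which is the look-alike, plus the small dark cylinder at (209,275) and the wrench at (388,290).
- **Choice:** the two white blocks with two holes are the bars. I'll check this in a close crop.

```bash
python3 - <<'E'
from h import *
im=cv2.imread('pics/top0.png'); hsv=cv2.cvtColor(im,cv2.COLOR_BGR2HSV)
# bars & spacer: bright, low sat
m=((hsv[...,1]<45)&(hsv[...,2]>165)).astype('uint8')
n,l,st,c=cv2.connectedComponentsWithStats(m)
for i in range(1,n):
    if st[i,4]>40 and st[i,1]>60:
        cnt,_=cv2.findContours((l==i).astype('uint8'),cv2.RETR_EXTERNAL,cv2.CHAIN_APPROX_NONE)
        r=cv2.minAreaRect(max(cnt,key=len)); print('white',st[i,4],r, pt('top',r[0],10)[:2].round())
m=(hsv[...,2]<45).astype('uint8')
n,l,st,c=cv2.connectedComponentsWithStats(m)
for i in range(1,n):
    if st[i,4]>300:
        cnt,_=cv2.findContours((l==i).astype('uint8'),cv2.RETR_EXTERNAL,cv2.CHAIN_APPROX_NONE)
        r=cv2.minAreaRect(max(cnt,key=len)); print('dark',st[i,4],r, [pt('top',q,6)[:2].round().tolist() for q in cv2.boxPoints(r)])
for n,p,z in [('sleeve',(409,186),56),('line',(352,190),6),('grip',(310,155),70),('pedestal',(160,205),33),('spacer',(251,165),46)]: print(n,pt('top',p,z).round())
out=np.hstack([cv2.resize(im[215:290,225:375],(800,400),interpolation=cv2.INTER_CUBIC)])
out2=cv2.resize(im[145:225,285:435],(800,427),interpolation=cv2.INTER_CUBIC)
cv2.imwrite('pics/crop1.png',cv2.resize(np.vstack([out,out2]),(580,600)))
E
```

```text
white 270 ((203.0, 124.5), (17.0, 18.0), 90.0) [772. 196.]
white 103 ((238.10000610351562, 149.30001831054688), (15.0, 9.800000190734863), 53.13010025024414) [699.  92.]
white 168 ((257.5, 154.0), (15.531606674194336, 29.67646026611328), 56.3099365234375) [686.  36.]
white 468 ((249.38394165039062, 179.48635864257812), (56.60958480834961, 29.619253158569336), 6.709836959838867) [610.  59.]
white 131 ((254.5, 247.0), (26.0, 5.0), 90.0) [417.  43.]
white 129 ((352.81097412109375, 248.2987518310547), (27.276588439941406, 5.521576881408691), 83.6598129272461) [ 415. -236.]
dark 2402 ((387.08367919921875, 186.89920043945312), (49.923988342285156, 66.92037963867188), 84.68545532226562) [[656.0, -238.0], [676.0, -435.0], [530.0, -442.0], [511.0, -249.0]]
dark 1786 ((332.6260070800781, 191.54043579101562), (51.02701187133789, 35.89894104003906), 83.82982635498047) [[646.0, -123.0], [658.0, -228.0], [510.0, -240.0], [498.0, -137.0]]
dark 1567 ((20.499996185302734, 320.4999694824219), (40.99999237060547, 64.99998474121094), 0.0) [[126.0, 735.0], [300.0, 749.0], [301.0, 636.0], [126.0, 624.0]]
sleeve [ 588. -388.   56.]
line [ 583. -238.    6.]
grip [ 671. -110.   70.]
pedestal [532. 309.  33.]
spacer [646.  54.  46.]
```

View pics/crop1.png

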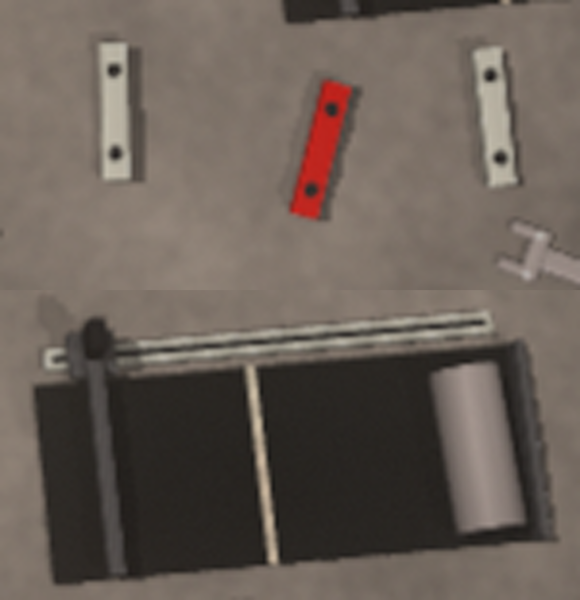

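The crop shows two white bars with holes at (113,110) and (495,115) and the red look-alike at (322,150). The sleeve is slightly skewed against the line. I'm moving over the lane for a close look.

```bash
cat >> h.py <<'E'
def go(x,y,z,yawdeg,s=None):
    "row for move_arm to world TCP x,y,z mm with tool down, yaw deg (from measured pose)"
    s=s or ctrl.read_state(); M=R.from_euler('xyz',s['tool_rot'])
    d=M.inv().apply(np.array([x,y,z])-s['eef_pos'])/10
    T=R.from_euler('xyz',[np.pi,0,np.radians(yawdeg)])
    rv=np.degrees((M.inv()*T).as_rotvec())
    print('row',d.round(2).tolist(),rv.round(1).tolist())
E
python3 -c "
from h import *
go(580,-300,230,6)"
```

```text
row [-65.29, -66.16, 0.16] [-0.0, 0.1, 147.7]
```

Emit:
move_arm([
  [-3.3,-3.3,0,0,0,7.4],
  [-6.6,-6.6,0,0,0,14.8],
  [-9.9,-9.9,0,0,0,22.2],
  [-13.2,-13.2,0,0,0,29.6],
  [-16.5,-16.5,0,0,0,37],
  [-19.8,-19.8,0,0,0,44.4],
  [-23.1,-23.1,0,0,0,51.8],
  [-26.4,-26.4,0,0,0,59.2],
  [-29.7,-29.7,0,0,0,66.6],
  [-33,-33,0,0,0,74],
  [-36.3,-36.3,0,0,0,81.4],
  [-39.6,-39.6,0,0,0,88.8],
  [-42.9,-42.9,0,0,0,96.2],
  [-46.2,-46.2,0,0,0,103.6],
  [-49.5,-49.5,0,0,0,111],
  [-52.8,-52.8,0,0,0,118.4],
  [-56.1,-56.1,0,0,0,125.8],
  [-59.4,-59.5,0,0,0,133.2],
  [-62.5,-63,0,0,0,140.6],
  [-65.3,-66.2,0,0,0,147.7],
])

```text
clock: 2.15
eef_pos: [580.4, -302.0, 230.9]
tool_rot: [3.142, 0.0, 0.1]
force: [0.0, 0.1, -0.7]
width: 85.1
```

Emit:
move_arm([
  [0,0,0,0,0,0],
  [0,0,0,0,0,0],
  [0,0,0,0,0,0],
])

```text
clock: 2.45
eef_pos: [580.1, -298.2, 230.8]
tool_rot: [-3.139, 0.0, 0.107]
force: [-0.2, -0.1, 0.5]
width: 85.4
```

```bash
python3 - <<'E'
from h import *
w,s=snap('wrist','w1.png'); print(s['clock'],s['eef_pos'],np.degrees(s['tool_rot']),s['qpos'].round(2))
import pickle; pickle.dump(s,open('w1.pkl','wb'))
t,_=snap('top','top1.png')
a=w[:,:,::-1]; b=t[:,:,::-1][225:384,0:300]
cv2.imwrite('pics/v1.png',np.vstack([cv2.resize(a,(512,384)),cv2.resize(b,(512,216))]))
E
```

```text
2.45 [ 580.14719547 -298.17702497  230.75742797] [-1.79879855e+02  2.54074583e-02  6.12374654e+00] [ 0.03  0.74  0.73  1.52 -0.53  1.09 -0.58]
```

View pics/v1.png

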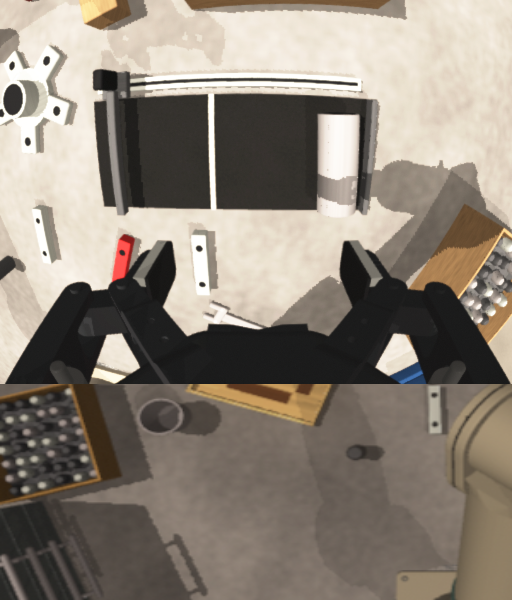

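The wrist view shows the sleeve at cols 317–358, rows 112–215, the line at col 212, and the stop arm at about (117,150) with its grip at (105,80). The bars are at (200,262) and (42,235), the red look-alike is at (122,258), and no third bar is in view.

```bash
python3 - <<'E'
from h import *
import pickle; s=pickle.load(open('w1.pkl','rb'))
g=cv2.imread('pics/w1.png',0).astype(float)
print(s['eef_pos'])
for r in (120,135,150,165,200): print(r,'sleeve prof',g[r,308:382].astype(int).tolist())
# line
P=[]
for r in range(100,206,3):
    seg=g[r,195:230]; k=np.where(seg>130)[0]; P.append(pt('wrist',(195+k.mean(),r),6,s)[:2])
P=np.array(P); f=np.polyfit(P[:,0],P[:,1],1); th=np.degrees(np.arctan(f[0])); print('line yaw',th,'resid',np.std(P[:,1]-np.polyval(f,P[:,0])),'ends',P[0],P[-1])
def edge(pts,z):
    Q=np.array([pt('wrist',p,z,s)[:2] for p in pts]); return Q
# lane long edges at several cols: dark->bright
for c in (150,180,240,270,300):
    col=g[:,c]; up=[r for r in range(80,130) if col[r]>110 and col[r+1]<=110]; dn=[r for r in range(190,225) if col[r]<110 and col[r+1]>=110]
    a=pt('wrist',(c,up[-1]+.5),6,s)[:2] if up else None; b=pt('wrist',(c,dn[0]+.5),6,s)[:2] if dn else None
    print('lane edges',c,a,b)
print('stop prof',[(r,g[r,95:140].astype(int).tolist()) for r in (130,180)])
E
```

```text
[ 580.14719547 -298.17702497  230.75742797]
120 sleeve prof [43, 43, 43, 43, 42, 43, 45, 45, 51, 85, 146, 175, 188, 201, 210, 217, 227, 232, 234, 237, 240, 243, 245, 247, 248, 248, 249, 251, 251, 252, 251, 251, 250, 250, 251, 250, 248, 248, 248, 247, 247, 247, 246, 244, 240, 236, 233, 229, 223, 208, 186, 132, 46, 23, 25, 25, 33, 53, 69, 74, 75, 75, 77, 107, 145, 152, 143, 140, 133, 149, 215, 226, 226, 226]
135 sleeve prof [44, 43, 45, 44, 44, 44, 42, 44, 48, 82, 142, 175, 192, 203, 211, 219, 228, 233, 235, 238, 241, 243, 245, 247, 248, 248, 250, 251, 251, 251, 251, 251, 250, 250, 250, 249, 247, 247, 247, 246, 246, 246, 245, 242, 238, 234, 230, 225, 215, 200, 175, 110, 39, 25, 25, 31, 52, 70, 74, 76, 76, 75, 102, 145, 149, 144, 139, 129, 147, 203, 225, 227, 227, 227]
150 sleeve prof [43, 44, 43, 44, 42, 43, 44, 45, 48, 91, 149, 178, 194, 206, 214, 222, 229, 234, 237, 239, 241, 244, 246, 248, 248, 249, 251, 251, 251, 251, 251, 250, 250, 250, 250, 248, 246, 246, 246, 247, 247, 245, 243, 239, 235, 231, 226, 219, 205, 188, 166, 58, 26, 25, 28, 52, 71, 75, 74, 76, 86, 120, 146, 148, 144, 1
[... 983 characters left out ...]
s 180 [ 653.02915871 -192.01340728] [ 505.4136646  -199.44498938]
lane edges 240 [ 660.99259321 -266.54489294] [ 513.35728158 -280.56413594]
lane edges 270 [ 664.82290085 -302.76689517] [ 517.65227164 -319.94733067]
lane edges 300 [ 668.2427781  -339.32805657] [ 520.39695727 -359.89314809]
stop prof [(130, [169, 71, 50, 50, 49, 50, 49, 51, 50, 49, 49, 52, 76, 134, 154, 154, 157, 156, 155, 139, 98, 58, 52, 51, 49, 48, 48, 50, 51, 48, 41, 32, 30, 30, 30, 31, 30, 31, 30, 31, 32, 30, 30, 34, 44]), (180, [233, 234, 234, 234, 229, 174, 72, 50, 50, 50, 49, 50, 50, 50, 50, 49, 56, 96, 142, 146, 149, 152, 152, 148, 117, 75, 53, 51, 50, 48, 45, 48, 49, 49, 41, 31, 29, 30, 29, 29, 29, 29, 30, 30, 28])]
```

```bash
cat >> h.py <<'E'
def cyl(name,uvL,uvR,s,th,z=31):
    "axis point (world, at z) from silhouette pixels; plane across axis with lane yaw th deg"
    t=np.radians(th); v=np.array([-np.sin(t),np.cos(t),0]); u=np.array([np.cos(t),np.sin(t),0])
    o,a=ray(name,uvL,s); _,b=ray(name,uvR,s)
    n=lambda d:np.array([d@v,d[2]])/np.hypot(d@v,d[2])
    A,B=n(a),n(b); m=A+B; half=np.arccos(A@B)/2; k=(z-o[2])/m[1]; dist=np.hypot(*(m*k))
    c=o@v+m[0]*k; x=(a@u/np.hypot(a@v,a[2])+b@u/np.hypot(b@v,b[2]))/2*dist+o@u
    return (u*x+v*c)[:2], dist*np.sin(half)
E
python3 - <<'E'
from h import *
import pickle; s=pickle.load(open('w1.pkl','rb'))
g=cv2.imread('pics/w1.png',0).astype(float)
P=[]
for r in range(120,172,5):
    row=g[r]; L=next(c for c in range(308,330) if row[c]<95<=row[c+1]); L+= (95-row[L])/(row[L+1]-row[L])
    Rr=next(c for c in range(350,365) if row[c]>=95>row[c+1]); Rr+=(row[Rr]-95)/(row[Rr]-row[Rr+1])
    p,rad=cyl('wrist',(L,r),(Rr,r),s,5.5); P.append(p); print(r,round(L,1),round(Rr,1),p.round(1),rad.round(1))
P=np.array(P); print('yaw',np.degrees(np.polyfit(P[:,0],P[:,1],1)[0]))
for r,L,Rr in((200,316.3,355.7),):
    print(cyl('wrist',(L,r),(Rr,r),s,5.5))
print('ends',pt('wrist',(338,113),50,s),pt('wrist',(337,216),45,s))
# stop face (right edge of arm top, z=39)
print('stop', pt('wrist',(115.8,130),39,s),pt('wrist',(119.8,180),39,s),pt('wrist',(107,130),39,s))
b=cv2.imread('pics/w1.png'); m=(cv2.cvtColor(b,cv2.COLOR_BGR2HSV)[...,2]<50)[60:92,90:120]
print('grip',[(r+60, np.where(m[r])[0].min()+90,np.where(m[r])[0].max()+90) for r in range(0,32,3) if m[r].any()])
E
```

```text
120 317.2 359.4 [ 644.5 -384.7] 24.9
125 317.3 359.4 [ 638.7 -385.6] 24.9
130 317.2 359.0 [ 632.8 -386.3] 24.8
135 317.2 359.2 [ 626.9 -387.3] 25.0
140 317.1 358.9 [ 621.  -387.9] 24.9
145 317.1 358.7 [ 615.  -388.8] 24.9
150 317.1 358.7 [ 609.1 -389.7] 24.9
155 317.1 358.4 [ 603.1 -390.6] 24.9
160 317.0 358.2 [ 597.  -391.5] 24.9
165 317.1 358.0 [ 590.9 -392.4] 24.8
170 317.1 357.7 [ 584.8 -393.3] 24.7
yaw 8.215851212658272
(array([ 546.83731391, -398.58122227]), np.float64(24.690746801471583))
ends [ 652.57432026 -378.00606891   50.        ] [ 530.77350133 -399.53439263   45.        ]
stop [ 608.63386088 -120.92989543   39.        ] [ 545.88556401 -126.45044039   39.        ] [ 608.07642463 -108.32431771   39.        ]
grip [(72, np.int64(100), np.int64(115)), (75, np.int64(100), np.int64(116)), (78, np.int64(100), np.int64(116)), (81, np.int64(100), np.int64(116)), (84, np.int64(100), np.int64(117)), (87, np.int64(99), np.int64(116)), (90, np.int64(112), np.int64(114))]
```

```bash
python3 - <<'E'
from h import *
import pickle; s=pickle.load(open('w1.pkl','rb'))
t=np.radians(5.5); u=np.array([np.cos(t),np.sin(t)]); v=np.array([-np.sin(t),np.cos(t)])
L=lambda p:(np.array([(p[:2]-[583.6,-237.8])@u,(p[:2]-[583.6,-237.8])@v])).round(1)
print('fence top inner',L(pt('wrist',(370.4,135),26,s)),L(pt('wrist',(365.5,165),26,s)),'outer',L(pt('wrist',(377,135),26,s)),'base',L(pt('wrist',(363.7,135),6,s)))
print('sleeve',L(np.array([592,-392.])),'stop',L(pt('wrist',(115.8,130),39,s)),L(pt('wrist',(119.8,180),39,s)))
for q in((100,84),(117,84),(100,72),(116,72),(99.5,89)): print('grip',q,L(pt('wrist',q,70,s)))
def W(x,y): print('W',x,y,(np.array([583.6,-237.8])+u*x+v*y).round(1))
W(-7,-155);W(98,100)
E
```

```text
fence top inner [  30.2 -196. ] [  -7.7 -192.9] outer [  30.7 -205. ] base [  27.6 -194.5]
sleeve [  -6.4 -154.3] stop [ 36.1 113.9] [-26.9 114.5]
grip (100, 84) [ 91.7 116.1]
grip (117, 84) [89.5 94.2]
grip (100, 72) [105.3 115.9]
grip (116, 72) [102.9  95.3]
grip (99.5, 89) [ 86.1 116.9]
W -7 -155 [ 591.5 -392.8]
W 98 100 [ 671.6 -128.9]
```

```bash
python3 -c "
from h import *
go(592,-392.5,110,8)"
```

```text
row [0.13, 9.55, 12.11] [-0.1, -0.0, -1.8]
```

Emit:
move_arm([
  [0.1,4.5,4,0,0,-1],
  [0.15,9.55,9,0,0,-1.8],
  [0.15,9.55,12.1,-0.1,0,-1.8],
  [0.15,9.55,12.1,-0.1,0,-1.8],
  [0.15,9.55,12.1,-0.1,0,-1.8],
  [0.15,9.55,12.1,-0.1,0,-1.8],
], grip=0.46)

```text
clock: 3.15
eef_pos: [593.2, -393.6, 112.4]
tool_rot: [3.139, -0.002, 0.138]
force: [-0.2, -0.2, 0.7]
width: 62.4
```

```bash
python3 -c "
from h import *
snap('wrist','w2.png')
s=ctrl.read_state(); print(s['eef_pos'],s['width'],np.degrees(s['tool_rot']))
go(592,-392,24,8)"
```

```text
[ 593.58576425 -393.71579056  113.02357843] 62.303484553699 [179.80939936  -0.1894452    7.94774557]
row [-0.16, -0.22, 8.9] [0.2, -0.2, -0.1]
```

View pics/w2.png

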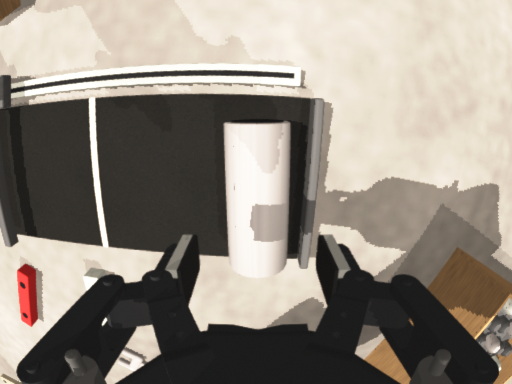

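The sleeve (col 259) is centred between the fingers (tips at cols 190 and 322), and the fence is at col 315. I'm descending with the tips above the fence.

Emit:
move_arm([
  [-0.05,-0.1,3.5,0,0,0],
  [-0.1,-0.2,6.5,0,0,0],
  [-0.15,-0.3,8.2,0,0,0],
  [-0.15,-0.3,8.8,0,0,0],
  [-0.15,-0.3,8.8,0,0,0],
  [-0.15,-0.3,8.8,0,0,0],
])

```text
clock: 3.8
eef_pos: [590.8, -393.0, 24.1]
tool_rot: [3.138, -0.002, 0.137]
force: [-1.1, -0.4, 1.2]
width: 62.6
```

Emit:
move_arm([
  [0,-0.3,0,0,0,0],
  [0,-0.6,0,0,0,0],
  [0,-0.9,0,0,0,0],
  [0,-1.2,0,0,0,0],
  [0,-1.5,0,0,0,0],
  [0,-1.8,0,0,0,0],
  [0,-2.1,0,0,0,0],
  [0,-2.4,0,0,0,0],
  [0,-2.7,0,0,0,0],
  [0,-3,0,0,0,0],
  [0,-3.2,0,0,0,0],
  [0,-3.2,0,0,0,0],
  [0,-3.2,0,0,0,0],
])

```text
clock: 5.1
eef_pos: [585.4, -360.4, 22.2]
tool_rot: [3.14, 0.0, 0.136]
force: [0.6, -0.1, -0.1]
width: 62.5
```

```bash
python3 -c "
from h import *
snap('wrist','w3.png')
s=ctrl.read_state(); print(s['eef_pos'],s['width'],s['force'])"
```

```text
[ 585.34094864 -360.54489403   22.21927788] 62.30500314321035 [-0.18530963  0.03741425  0.49868078]
```

View pics/w3.png

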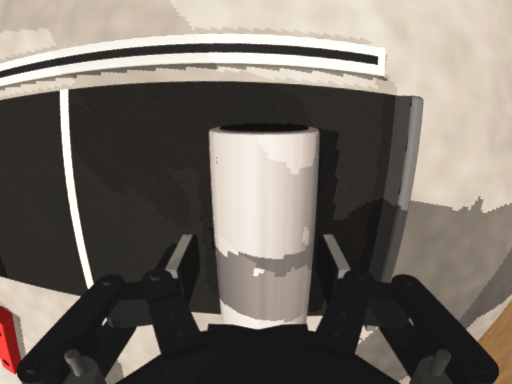

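The sleeve is at cols 210–318, between the fingers and off the fence. Next I lower, turn and close gently to about 50 mm to set its yaw to 2°, so that it rolls back to the lane's centre.

Emit:
move_arm([
  [0.1,0,0.5,0,0,3],
  [0.2,0,0.9,0,0,5.8],
  [0.2,0,0.9,0,0,5.8],
  [0.2,0,0.9,0,0,5.8],
])

```text
clock: 5.55
eef_pos: [587.2, -360.3, 13.2]
tool_rot: [3.14, 0.0, 0.036]
force: [0.3, -0.2, 0.6]
width: 62.2
```

Emit:
move_arm([
  [0,0,0,0,0,0],
  [0,0,0,0,0,0],
  [0,0,0,0,0,0],
  [0,0,0,0,0,0],
  [0,0,0,0,0,0],
  [0,0,0,0,0,0],
], grip=0.16)

```text
clock: 6.15
eef_pos: [587.5, -361.1, 13.9]
tool_rot: [3.138, -0.001, 0.035]
force: [-0.5, -2.7, 5.2]
width: 50.4
```

Emit:
move_arm([
  [0,0,0,0,0,0],
  [0,0,0,0,0,0],
  [0,0,0,0,0,0],
  [0,0,0,0,0,0],
], grip=0.36)

```text
clock: 6.55
eef_pos: [587.3, -359.5, 12.8]
tool_rot: [3.141, 0.0, 0.035]
force: [0.3, 0.2, 0.0]
width: 58.2
```

```bash
python3 -c "
from h import *
snap('wrist','w4.png')
s=ctrl.read_state(); print(s['eef_pos'],s['width'],s['force'],np.degrees(s['tool_rot']))
import pickle;pickle.dump(s,open('w4.pkl','wb'))
g=cv2.imread('pics/w4.png',0).astype(int)
for r in (140,180,220): print(r,g[r,195:335].tolist())"
```

```text
[ 587.29795438 -359.70620412   12.87391636] 58.116564586958134 [-0.21989054 -0.19210946 -0.02005318] [1.79942231e+02 1.48801369e-02 2.01960178e+00]
140 [101, 103, 101, 70, 35, 23, 19, 20, 18, 18, 17, 17, 18, 16, 19, 18, 18, 18, 18, 18, 18, 17, 19, 18, 19, 19, 20, 18, 19, 17, 19, 18, 18, 21, 22, 24, 27, 27, 28, 28, 31, 34, 33, 38, 41, 41, 42, 41, 41, 43, 43, 47, 48, 57, 61, 70, 73, 74, 85, 89, 101, 103, 105, 106, 106, 108, 110, 115, 118, 125, 131, 132, 133, 138, 141, 144, 151, 169, 182, 192, 207, 217, 218, 216, 215, 214, 213, 211, 208, 205, 204, 203, 201, 200, 197, 195, 193, 190, 189, 187, 181, 174, 166, 157, 153, 149, 145, 141, 135, 127, 115, 90, 35, 23, 24, 24, 25, 25, 26, 26, 26, 26, 26, 26, 26, 26, 27, 26, 26, 27, 26, 24, 25, 26, 33, 43, 45, 45, 43, 44]
180 [206, 209, 211, 213, 215, 216, 218, 221, 222, 223, 225, 227, 228, 229, 229, 229, 230, 229, 229, 229, 231, 232, 232, 233, 234, 235, 236, 236, 236, 237, 236, 236, 236, 236, 235, 234, 233, 232, 231, 231, 230, 229, 227, 226, 227, 227, 228, 229, 229, 230, 230, 230, 230, 230, 229, 228, 227, 226, 224, 224, 223, 222, 221, 222, 227, 237
[... 318 characters left out ...]
, 26, 25, 26, 27, 29, 42]
220 [39, 36, 39, 73, 145, 185, 201, 208, 211, 213, 214, 216, 217, 220, 221, 223, 225, 227, 227, 228, 229, 229, 229, 229, 230, 230, 231, 232, 232, 233, 234, 235, 236, 236, 236, 236, 236, 235, 234, 234, 233, 232, 231, 230, 229, 228, 226, 225, 224, 224, 226, 227, 228, 229, 229, 229, 230, 230, 229, 228, 227, 226, 224, 223, 221, 220, 220, 220, 220, 218, 216, 216, 214, 211, 210, 210, 210, 209, 208, 206, 205, 203, 200, 198, 195, 193, 192, 192, 192, 191, 187, 184, 181, 178, 176, 171, 168, 166, 163, 159, 158, 157, 155, 151, 147, 143, 136, 126, 120, 114, 110, 108, 105, 101, 91, 70, 33, 23, 20, 22, 23, 20, 23, 27, 27, 27, 28, 27, 28, 26, 26, 27, 26, 25, 25, 26, 27, 27, 27, 27]
```

Emit:
move_arm([
  [0,-0.2,0,0,0,0],
  [0,-0.5,0,0,0,0],
  [0,-0.8,0,0,0,0],
  [0,-1.2,0,0,0,0],
  [0,-1.6,0,0,0,0],
  [0,-2,0,0,0,0],
  [0,-2.4,0,0,0,0],
  [0,-2.8,0,0,0,0],
  [0,-3.2,0,0,0,0],
  [0,-3.6,0,0,0,0],
  [0,-4,0,0,0,0],
  [0,-4.4,0,0,0,0],
  [0,-4.8,0,0,0,0],
  [0,-5.2,0,0,0,0],
  [0,-5.6,0,0,0,0],
  [0,-6,0,0,0,0],
  [0,-6.4,0,0,0,0],
  [0,-6.8,0,0,0,0],
  [0,-7.2,0,0,0,0],
  [0,-7.6,0,0,0,0],
])

```text
clock: 8.6
eef_pos: [584.7, -283.9, 13.1]
tool_rot: [3.14, -0.0, 0.035]
force: [-0.5, -0.6, 0.1]
width: 58.4
```

Emit:
move_arm([
  [0,-0.4,0,0,0,0],
  [0,-0.8,0,0,0,0],
  [0,-1.2,0,0,0,0],
  [0,-1.6,0,0,0,0],
  [0,-2,0,0,0,0],
  [0,-2.4,0,0,0,0],
  [0,-2.7,0,0,0,0],
  [0,-3,0,0,0,0],
  [0,-3.3,0,0,0,0],
  [0,-3.6,0,0,0,0],
  [0,-3.9,0,0,0,0],
  [0,-4.1,0,0,0,0],
  [0,-4.3,0,0,0,0],
  [0,-4.5,0,0,0,0],
  [0,-4.6,0,0,0,0],
  [0,-4.6,0,0,0,0],
  [0,-4.6,0,0,0,0],
])

```text
clock: 10.3
eef_pos: [583.1, -238.3, 13.0]
tool_rot: [3.14, -0.0, 0.035]
force: [0.3, -0.6, -0.8]
width: 58.2
```

```bash
python3 -c "
from h import *
snap('wrist','w5.png')
s=ctrl.read_state(); print(s['eef_pos'],s['width'],s['force'],np.degrees(s['tool_rot']))
go(583.6,-237.8,13,5.5)"
```

```text
[ 583.03073366 -238.33125671   12.99006186] 57.74667113305971 [-0.24141001  0.42355391 -0.43649294] [ 1.79899051e+02 -2.13262974e-03  2.00858201e+00]
row [0.06, -0.05, -0.0] [0.1, 0.0, -3.5]
```

View pics/w5.png

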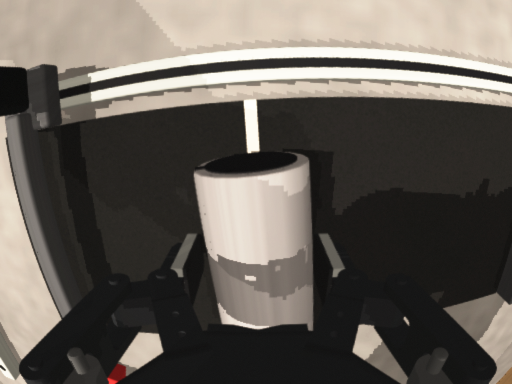

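The sleeve is on the line (line at col 250, sleeve cols 195–310). I turn to the lane yaw, close gently, open, rise and measure.

Emit:
move_arm([
  [0.05,-0.05,0,0,0,-1.7],
  [0.05,-0.05,0,0,0,-3.5],
  [0.05,-0.05,0,0,0,-3.5],
  [0.05,-0.05,0,0,0,-3.5],
])

```text
clock: 10.75
eef_pos: [583.6, -237.8, 13.1]
tool_rot: [3.14, -0.0, 0.096]
force: [0.5, -0.1, -0.8]
width: 57.9
```

Emit:
move_arm([
  [0,0,0,0,0,0],
  [0,0,0,0,0,0],
  [0,0,0,0,0,0],
  [0,0,0,0,0,0],
  [0,0,0,0,0,0],
  [0,0,0,0,0,0],
], grip=0.17)

```text
clock: 11.35
eef_pos: [583.7, -238.3, 13.2]
tool_rot: [3.139, -0.0, 0.096]
force: [-0.5, -2.2, 2.2]
width: 49.9
```

Emit:
move_arm([
  [0,0,0,0,0,0],
  [0,0,0,0,0,0],
  [0,0,0,0,0,0],
  [0,0,0,0,0,0],
  [0,0,0,0,0,0],
], grip=0.5)

```text
clock: 11.85
eef_pos: [583.5, -237.5, 12.9]
tool_rot: [3.14, 0.0, 0.096]
force: [0.5, 1.1, 0.8]
width: 64.1
```

Emit:
move_arm([
  [0,0,-2,0,0,0],
  [0,0,-5,0,0,0],
  [0,0,-9,0,0,0],
  [0,0,-13,0,0,0],
  [0,0,-17,0,0,0],
  [0,0,-20,0,0,0],
  [0,0,-20,0,0,0],
  [0,0,-20,0,0,0],
  [0,0,-20,0,0,0],
])

```text
clock: 12.75
eef_pos: [582.8, -236.6, 211.7]
tool_rot: [3.142, 0.002, 0.096]
force: [-0.1, -0.4, -0.6]
width: 64.3
```

```bash
python3 - <<'E'
from h import *
import pickle
w,s=snap('wrist','w6.png'); print(s['clock'],s['eef_pos'],np.degrees(s['tool_rot'])); pickle.dump(s,open('w6.pkl','wb'))
g=cv2.imread('pics/w6.png',0)
for r in (80,100,120,140,160,180,200): print(r,g[r,225:295].tolist())
E
```

```text
12.75 [ 582.81976508 -236.55624638  211.65006165] [1.79997259e+02 1.12630032e-01 5.52037493e+00]
80 [254, 254, 254, 254, 254, 254, 254, 254, 254, 254, 254, 254, 254, 254, 254, 254, 254, 254, 254, 254, 254, 254, 254, 254, 254, 254, 254, 254, 254, 254, 254, 254, 254, 254, 254, 254, 254, 254, 254, 254, 254, 254, 254, 254, 254, 254, 254, 254, 254, 254, 254, 254, 254, 254, 254, 254, 254, 254, 254, 254, 254, 254, 254, 254, 254, 254, 254, 254, 254, 254]
100 [183, 181, 178, 176, 174, 172, 170, 168, 167, 165, 162, 160, 158, 156, 154, 153, 150, 150, 148, 148, 147, 146, 144, 143, 143, 144, 143, 143, 140, 139, 139, 162, 233, 253, 253, 253, 253, 247, 167, 141, 142, 143, 143, 144, 144, 146, 146, 146, 146, 146, 146, 147, 147, 149, 149, 151, 152, 153, 156, 158, 160, 162, 164, 167, 170, 173, 177, 179, 181, 184]
120 [49, 45, 42, 42, 42, 42, 42, 43, 42, 41, 42, 42, 41, 42, 42, 42, 42, 43, 42, 42, 41, 42, 41, 42, 42, 42, 41, 41, 42, 42, 47, 104, 225, 253, 253, 253, 252, 229, 87, 41, 42, 43, 42, 41, 43, 41, 43, 46, 49, 50, 48, 47, 48, 48, 49, 48, 47, 46, 47, 48, 48, 48, 48, 51, 51, 49, 47, 46, 46, 47]
14
[... 614 characters left out ...]
9, 29, 30, 29, 30, 30, 28, 29, 30, 36, 44]
180 [48, 48, 47, 48, 45, 43, 42, 42, 42, 43, 42, 49, 99, 192, 213, 224, 230, 236, 238, 239, 241, 244, 245, 246, 247, 248, 249, 249, 249, 248, 248, 248, 246, 247, 247, 246, 244, 241, 241, 241, 241, 241, 240, 237, 232, 228, 222, 216, 209, 203, 194, 185, 172, 158, 148, 132, 100, 41, 29, 29, 29, 29, 30, 29, 30, 29, 29, 30, 33, 42]
200 [48, 48, 49, 48, 48, 47, 43, 41, 41, 39, 41, 40, 48, 101, 193, 213, 224, 231, 236, 238, 239, 240, 243, 245, 246, 246, 247, 248, 248, 247, 246, 246, 245, 245, 246, 246, 244, 241, 240, 239, 240, 240, 238, 234, 230, 225, 219, 212, 205, 197, 188, 179, 167, 155, 145, 131, 101, 48, 30, 28, 28, 28, 29, 29, 28, 29, 29, 33, 43, 49]
```

View pics/w6.png

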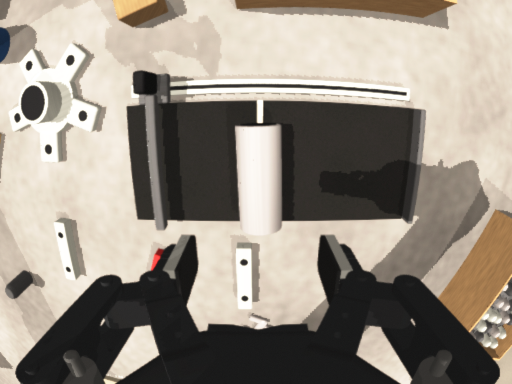

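```bash
python3 - <<'E'
from h import *
import pickle
s=pickle.load(open('w6.pkl','rb')); g=cv2.imread('pics/w6.png',0).astype(float)
P=[]
for r in range(135,225,5):
    row=g[r]; L=next(c for c in range(228,250) if row[c]<95<=row[c+1]); L+= (95-row[L])/(row[L+1]-row[L])
    Rr=next(c for c in range(274,290) if row[c]>=95>row[c+1]); Rr+=(row[Rr]-95)/(row[Rr]-row[Rr+1])
    p,rad=cyl('wrist',(L,r),(Rr,r),s,5.5); P.append(p)
P=np.array(P); f=np.polyfit(P[:,0],P[:,1],1); print('sleeve yaw',np.degrees(np.arctan(f[0])),'rad',rad)
Q=[]
for r in range(104,121,2):
    seg=g[r,250:270]; k=np.arange(250,270); m=seg>170; Q.append(pt('wrist',(k[m].mean(),r),6,s)[:2])
Q=np.array(Q); print('line pts',Q[0],Q[-1])
q=Q.mean(0); print('line y at 583.6:',q[1]-(q[0]-583.6)*np.tan(np.radians(5.55)),'sleeve y at 583.6',np.polyval(f,583.6))
print('ends',pt('wrist',(257,125),52,s),pt('wrist',(262,234),45,s))
# stop arm & lane edges
for r in (120,150,180,200): print(r,g[r,140:180].astype(int).tolist())
b=g[60:100,125:175]
for r in (70,76,82,88,94): print(r,g[r,125:180].astype(int).tolist())
for c in (200,220,320): 
    col=g[:,c]; print('lane',c,[pt('wrist',(c,r+.5),6,s)[:2].round(1) for r in list(range(98,125))+list(range(205,235)) if (col[r]>120)!=(col[r+1]>120)])
E
```

```text
sleeve yaw 7.1389672347568744 rad 25.064675756903267
line pts [ 653.17193308 -230.99702584] [ 634.51385825 -232.82222317]
line y at 583.6: -237.76305949078323 sleeve y at 583.6 -236.6083126905881
ends [ 632.21509496 -230.22003966   52.        ] [ 509.4243252  -247.83738185   45.        ]
120 [47, 48, 50, 48, 49, 69, 137, 151, 151, 153, 153, 151, 147, 135, 105, 66, 49, 49, 47, 47, 46, 47, 34, 30, 29, 27, 29, 30, 28, 28, 29, 27, 29, 29, 29, 29, 30, 32, 41, 47]
150 [49, 49, 47, 48, 47, 48, 49, 75, 142, 151, 149, 150, 150, 149, 147, 134, 98, 63, 50, 50, 47, 48, 46, 45, 39, 29, 28, 29, 29, 28, 29, 29, 29, 29, 29, 29, 29, 29, 30, 43]
180 [47, 48, 48, 50, 49, 48, 47, 48, 48, 58, 103, 142, 145, 145, 148, 149, 147, 143, 114, 76, 54, 49, 48, 49, 45, 43, 30, 29, 29, 28, 28, 27, 28, 28, 27, 26, 28, 29, 28, 28]
200 [47, 48, 49, 48, 47, 48, 47, 46, 46, 47, 47, 56, 102, 137, 142, 142, 146, 147, 147, 137, 112, 75, 53, 49, 48, 48, 47, 42, 32, 30, 27, 28, 28, 29, 29, 28, 30, 29, 28, 27]
70 [224, 222, 220, 219, 219, 217, 216, 215, 214, 208, 196, 184, 158, 146, 135, 124, 114, 124, 149, 156, 174, 191, 19
[... 607 characters left out ...]
202, 202, 202, 204, 204, 205, 206, 207]
88 [223, 222, 222, 222, 223, 226, 245, 252, 155, 55, 47, 47, 46, 44, 43, 42, 41, 34, 27, 21, 16, 14, 14, 16, 15, 14, 16, 14, 16, 15, 16, 26, 52, 65, 68, 81, 83, 84, 83, 83, 82, 76, 63, 50, 46, 36, 30, 28, 30, 29, 30, 30, 28, 29, 27]
94 [220, 219, 219, 220, 219, 225, 247, 254, 254, 251, 242, 234, 204, 167, 88, 82, 85, 88, 81, 78, 67, 57, 48, 50, 53, 44, 45, 46, 49, 56, 62, 77, 81, 81, 82, 82, 84, 86, 86, 83, 83, 78, 63, 51, 60, 126, 195, 199, 196, 192, 189, 185, 180, 178, 173]
lane 200 [array([ 650.7, -161.5]), array([ 501.5, -169.1])]
lane 220 [array([ 653.4, -185. ]), array([ 504.3, -195. ])]
lane 320 [array([ 664.4, -301. ]), array([ 516.3, -322.9])]
```

The sleeve is at (573,-237.9) with yaw 7.1°. That is about 1 mm past the line, 1.5° askew, and about 10 mm off in the lane's x. I clamp it firmly where it lies to square it, then shift it sideways on the rubber without lifting.

Emit:
move_arm([
  [-0.9,0.1,5,0,0,-0.1],
  [-0.9,0.1,10,0,0,-0.1],
  [-0.9,0.1,15,0,0,-0.1],
  [-0.9,0.1,18.5,0,0,-0.1],
  [-0.9,0.1,20,0,0,-0.1],
  [-0.9,0.1,20,0,0,-0.1],
  [-0.9,0.1,20,0,0,-0.1],
])

```text
clock: 13.5
eef_pos: [575.2, -240.5, 13.9]
tool_rot: [3.139, -0.001, 0.098]
force: [0.6, -0.4, 0.4]
width: 64.1
```

Emit:
move_arm([
  [0,0,0,0,0,0],
  [0,0,0,0,0,0],
  [0,0,0,0,0,0],
  [0,0,0,0,0,0],
  [0,0,0,0,0,0],
  [0,0,0,0,0,0],
  [0,0,0,0,0,0],
], grip=0.1)

```text
clock: 14.2
eef_pos: [576.0, -240.3, 15.4]
tool_rot: [3.138, -0.003, 0.098]
force: [-0.6, 0.2, 6.9]
width: 48.5
```

Emit:
move_arm([
  [0.1,0,0,0,0,0],
  [0.3,0,0,0,0,0],
  [0.5,0,0,0,0,0],
  [0.7,0,0,0,0,0],
  [0.9,0,0,0,0,0],
  [1,0,0,0,0,0],
  [1,0,0,0,0,0],
  [1,0,0,0,0,0],
])

```text
clock: 15.0
eef_pos: [583.5, -240.2, 15.4]
tool_rot: [3.138, 0.0, 0.097]
force: [-5.4, 0.7, 9.9]
width: 48.1
```

Emit:
move_arm([
  [0,0,0,0,0,0],
  [0,0,0,0,0,0],
  [0,0,0,0,0,0],
  [0,0,0,0,0,0],
  [0,0,0,0,0,0],
], grip=0.5)

```text
clock: 15.5
eef_pos: [584.8, -238.5, 12.9]
tool_rot: [3.14, -0.0, 0.098]
force: [-0.5, -0.5, 0.5]
width: 64.2
```

Emit:
move_arm([
  [0,0,-2,0,0,0],
  [0,0,-5,0,0,0],
  [0,0,-9,0,0,0],
  [0,0,-13,0,0,0],
  [0,0,-17,0,0,0],
  [0,0,-20,0,0,0],
  [0,0,-20,0,0,0],
  [0,0,-20,0,0,0],
  [0,0,-20,0,0,0],
  [0,0,-20,0,0,0],
])

```text
clock: 16.5
eef_pos: [583.9, -237.7, 211.4]
tool_rot: [3.141, 0.002, 0.098]
force: [-0.1, 0.4, 0.1]
width: 64.1
```

```bash
cat > sl.py <<'E'
from h import *
import pickle,sys
n=sys.argv[1]
w,s=snap('wrist',n+'.png'); print(s['clock'],s['eef_pos'],np.degrees(s['tool_rot'])); pickle.dump(s,open(n+'.pkl','wb'))
g=cv2.imread('pics/'+n+'.png',0).astype(float)
P=[]
for r in range(140,210,5):
    row=g[r]; L=next(c for c in range(225,255) if row[c]<95<=row[c+1]); L+= (95-row[L])/(row[L+1]-row[L])
    Rr=next(c for c in range(268,295) if row[c]>=95>row[c+1]); Rr+=(row[Rr]-95)/(row[Rr]-row[Rr+1])
    p,rad=cyl('wrist',(L,r),(Rr,r),s,5.5); P.append(p)
P=np.array(P); f=np.polyfit(P[:,0],P[:,1],1); print('sleeve yaw',np.degrees(np.arctan(f[0])),'rad',rad)
Q=[]
k=np.arange(245,275)
for r in range(102,119,2):
    m=g[r,k]>190; Q.append(pt('wrist',(k[m].mean(),r),6,s)[:2])
q=np.mean(Q,0); ly=q[1]-(q[0]-583.6)*np.tan(np.radians(5.6)); print('line y at 583.6:',ly,'sleeve y',np.polyval(f,583.6))
col=g[:,258]; print('far end transitions',[r for r in range(104,140) if abs(col[r+1]-col[r])>25]); print('near',g[215:250,260].astype(int).tolist())
for a in (112,116,118,120,122,124): print(a,pt('wrist',(258,a),56,s)[:2].round(1))
for a in (225,230,234): print(a,pt('wrist',(260,a),56,s)[:2].round(1))
E
python3 sl.py w7
```

```text
16.5 [ 583.91953667 -237.69951232  211.44583324] [1.79979799e+02 1.35903018e-01 5.60903985e+00]
sleeve yaw 6.684098006897786 rad 24.791647331429118
line y at 583.6: nan sleeve y -238.48305491985852
far end transitions [116, 117, 118, 119]
near [244, 243, 243, 243, 242, 243, 242, 243, 242, 242, 242, 242, 242, 241, 237, 226, 222, 222, 222, 223, 225, 226, 226, 227, 228, 228, 228, 228, 228, 228, 228, 229, 229, 230, 232]
112 [ 646.7 -231. ]
116 [ 642.7 -231.4]
118 [ 640.7 -231.6]
120 [ 638.7 -231.8]
122 [ 636.7 -232. ]
124 [ 634.7 -232.2]
225 [ 526.5 -245.1]
230 [ 520.5 -245.7]
234 [ 515.6 -246.2]sl.py:15: RuntimeWarning: Mean of empty slice.
  m=g[r,k]>190; Q.append(pt('wrist',(k[m].mean(),r),6,s)[:2])
  ret = ret.dtype.type(ret / rcount)
```

```bash
python3 - <<'E'
from h import *
import pickle
s=pickle.load(open('w7.pkl','rb')); g=cv2.imread('pics/w7.png',0).astype(float)
def sub(row,a,b,t,up):
    for c in range(a,b):
        if (row[c]<t<=row[c+1]) if up else (row[c]>=t>row[c+1]): return c+(t-row[c])/(row[c+1]-row[c])
for t in (70,95,130):
  P=[];rr=[]
  for r in range(130,222,5):
    p,rad=cyl('wrist',(sub(g[r],225,255,t,1),r),(sub(g[r],268,295,t,0),r),s,5.5);P.append(p);rr.append(rad.round(1))
  P=np.array(P);f=np.polyfit(P[:,0],P[:,1],1);print(t,np.degrees(np.arctan(f[0])),np.polyval(f,[521,581,640]).round(2),rr[::4])
for r in range(96,118,3): print(r,g[r,248:272].astype(int).tolist())
for r in range(224,236,3): print(r,g[r,240:285].astype(int).tolist())
t,_=snap('top','top2.png'); G=cv2.imread('pics/top2.png',0)
cv2.imwrite('pics/c2.png',cv2.resize(G[150:225,290:430],(784,420),interpolation=cv2.INTER_CUBIC))
E
```

```text
70 6.687397977630982 [-245.88 -238.84 -231.92] [np.float64(25.4), np.float64(25.2), np.float64(25.3), np.float64(25.3), np.float64(25.3)]
95 6.722615753460612 [-245.86 -238.79 -231.84] [np.float64(24.9), np.float64(24.7), np.float64(24.7), np.float64(24.8), np.float64(24.8)]
130 6.637092632507229 [-245.42 -238.44 -231.57] [np.float64(24.2), np.float64(24.0), np.float64(23.9), np.float64(23.9), np.float64(23.8)]
96 [209, 209, 209, 209, 208, 209, 209, 209, 212, 222, 224, 226, 229, 229, 229, 230, 230, 230, 230, 229, 229, 230, 230, 229]
99 [210, 210, 210, 209, 208, 206, 206, 206, 207, 210, 211, 210, 211, 209, 208, 210, 211, 211, 215, 213, 207, 208, 208, 207]
102 [49, 49, 50, 49, 48, 48, 50, 98, 222, 253, 253, 253, 253, 247, 110, 48, 49, 49, 51, 52, 54, 54, 55, 56]
105 [41, 41, 41, 39, 40, 40, 45, 97, 223, 253, 253, 253, 253, 247, 108, 41, 41, 40, 41, 40, 40, 39, 39, 43]
108 [41, 42, 40, 40, 42, 38, 45, 98, 223, 253, 253, 253, 253, 243, 100, 41, 42, 41, 40, 39, 40, 41, 40, 43]
111 [41, 41, 40, 40, 41, 41, 43, 98, 223, 253, 253, 253, 252, 228, 87, 41, 40, 40, 40, 40, 41, 40, 41, 42]
114 [4
[... 422 characters left out ...]
 226, 225]
227 [223, 222, 223, 225, 227, 229, 233, 236, 239, 241, 242, 242, 243, 243, 243, 244, 243, 244, 243, 242, 242, 243, 241, 239, 237, 236, 236, 235, 232, 227, 220, 213, 206, 200, 199, 201, 212, 218, 223, 225, 225, 225, 224, 222, 221]
230 [226, 226, 227, 228, 228, 228, 228, 227, 226, 225, 224, 223, 223, 223, 225, 225, 226, 226, 227, 227, 226, 228, 227, 227, 226, 224, 224, 223, 223, 223, 223, 225, 224, 225, 225, 226, 225, 225, 225, 224, 223, 223, 221, 218, 216]
233 [226, 227, 227, 227, 226, 226, 226, 226, 225, 223, 223, 222, 221, 219, 219, 219, 219, 220, 221, 222, 222, 222, 223, 223, 223, 223, 223, 223, 224, 225, 226, 227, 228, 227, 228, 228, 228, 227, 226, 225, 225, 222, 221, 219, 217]
```

View pics/c2.png

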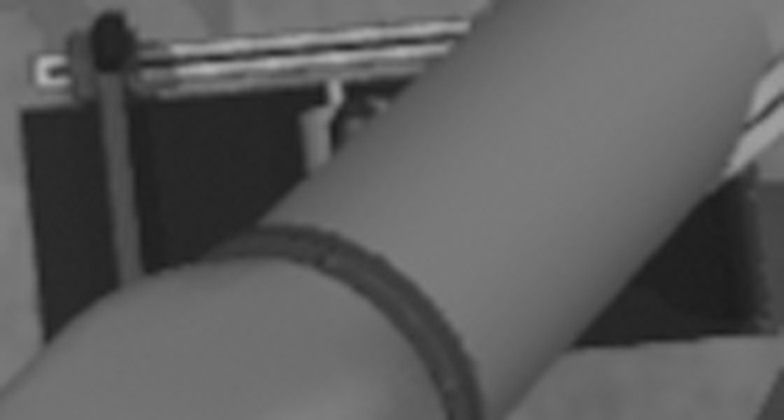

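The arm hides the sleeve in that top crop, so it adds nothing. The wrist measurement puts the sleeve's middle right on the line, at about (581,-238.8). I'm checking the yaw from a second viewpoint.

Emit:
move_arm([
  [-3,0,0,0,0,0],
  [-6,0,0,0,0,0],
  [-8,0,0,0,0,0],
  [-8,0,0,0,0,0],
  [-8,0,0,0,0,0],
  [-8,0,0,0,0,0],
])

```text
clock: 17.2
eef_pos: [506.3, -245.8, 212.8]
tool_rot: [3.14, -0.001, 0.099]
force: [-1.0, -0.3, -0.0]
width: 64.2
```

```bash
python3 - <<'E'
from h import *
import pickle
w,s=snap('wrist','w8.png');pickle.dump(s,open('w8.pkl','wb')); print(s['eef_pos'],np.degrees(s['tool_rot']))
g=cv2.imread('pics/w8.png',0).astype(float)
def sub(row,a,b,t,up):
    for c in range(a,b):
        if (row[c]<t<=row[c+1]) if up else (row[c]>=t>row[c+1]): return c+(t-row[c])/(row[c+1]-row[c])
print([int(x) for x in g[30:160:4,258]])
P=[]
for r in range(30,170,6):
    a=sub(g[r],215,260,95,1);b=sub(g[r],262,300,95,0)
    if a and b and 35<b-a<60:
        p,rad=cyl('wrist',(a,r),(b,r),s,5.5);P.append(p);print(r,round(a,1),round(b,1),p.round(1),rad.round(1))
P=np.array(P);f=np.polyfit(P[:,0],P[:,1],1);print(np.degrees(np.arctan(f[0])),np.polyval(f,[521,581,640]))
Q=[]
for r in range(10,120,2):
    a=sub(g[r],240,262,140,1)
    if a:
        b=sub(g[r],int(a)+1,int(a)+14,140,0)
        if b and 4<b-a<10: Q.append(pt('wrist',((a+b)/2+.0,r),6,s)[:2]); 
Q=np.array(Q);print('line',Q[0],Q[-1],len(Q))
E
python3 - <<'E'
import sys; sys.path.insert(0,'.')
from h import *
import pickle
s=pickle.load(open('w7.pkl','rb'));print('w7 line',pt('wrist',(258.75,104),6,s),pt('wrist',(258.6,113),6,s))
E
```

```text
[ 506.29453376 -245.76818993  212.79590613] [ 1.79890754e+02 -3.49095930e-02  5.69122413e+00]
[141, 204, 253, 253, 248, 248, 248, 248, 248, 248, 248, 248, 247, 247, 247, 247, 246, 246, 246, 245, 245, 245, 244, 244, 244, 243, 243, 242, 242, 241, 241, 241, 240]
48 234.7 280.9 [ 638.7 -232.1] 24.6
54 234.4 281.2 [ 632.  -232.8] 24.9
60 234.4 281.0 [ 625.4 -233.4] 24.8
66 234.6 281.2 [ 618.8 -234.2] 24.8
72 234.9 281.3 [ 612.2 -235.1] 24.7
78 235.2 281.4 [ 605.7 -236. ] 24.7
84 235.0 281.5 [ 599.2 -236.6] 24.8
90 235.2 281.6 [ 592.7 -237.4] 24.8
96 235.4 281.7 [ 586.2 -238.2] 24.8
102 235.4 281.5 [ 579.7 -238.8] 24.7
108 235.4 281.6 [ 573.2 -239.4] 24.8
114 235.7 281.7 [ 566.7 -240.3] 24.8
120 236.1 281.7 [ 560.2 -241.2] 24.7
126 236.2 281.8 [ 553.7 -242. ] 24.7
132 236.3 281.9 [ 547.1 -242.7] 24.8
138 236.5 281.8 [ 540.5 -243.4] 24.7
144 236.9 281.8 [ 533.9 -244.4] 24.6
150 237.1 281.9 [ 527.3 -245.2] 24.7
156 237.3 281.4 [ 520.6 -245.7] 24.3
6.671596961573481 [-245.74281739 -238.7245896  -231.82333228]
line [ 657.70943436 -230.80514832] [ 650.37854854 -231.46230175] 4
w7 line [ 654.10597412 -231.23613733    6.        ] [ 643.61179744 -232.10097621    6.        ]
```

```bash
python3 - <<'E'
from h import *
import pickle
t=np.radians(5.6); u=np.array([np.cos(t),np.sin(t)]); v=np.array([-np.sin(t),np.cos(t)])
s=pickle.load(open('w6.pkl','rb')); O=np.array([583.6,-237.8])
L=lambda p:(np.array([(p[:2]-O)@u,(p[:2]-O)@v])).round(1)
for c,r in((153.3,120),(155.8,150),(158.1,180),(159.6,200)): print('stop R',L(pt('wrist',(c,r),39,s)))
for c,r in((145.5,120),(147.4,150),(149.9,180)): print('stop L',L(pt('wrist',(c,r),39,s)))
s1=pickle.load(open('w1.pkl','rb'))
print('w1',L(pt('wrist',(114.2,130),39,s1)),L(pt('wrist',(118.7,180),39,s1)))
# grip tab top z=70: dark core cols 133..155 rows 73..92 (w6)
for c,r in((133,76),(142,76),(155.5,76),(133,88),(155.5,88),(142,91)): print('tab',c,r,L(pt('wrist',(c,r),70,s)),L(pt('wrist',(c,r),28,s)))
x=O+u*98+v*(113+6); print('grip world',x)
go(x[0],x[1],150,5.6)
E
```

```text
stop R [ 56.6 116.3]
stop R [ 23.  115.5]
stop R [-11.7 115.7]
stop R [-35.8 116.3]
stop L [ 57.2 125.7]
stop L [ 23.3 125.7]
stop L [-11.6 125.9]
w1 [ 36.4 116.1] [-26.7 116.1]
tab 133 76 [104.3 125.5] [108.7 143.8]
tab 142 76 [103.3 115.6] [107.6 132.4]
tab 155.5 76 [102.  101.3] [106.1 115.9]
tab 133 88 [ 92.1 125.8] [ 94.7 144.1]
tab 155.5 88 [ 90.  101.5] [ 92.3 116.2]
tab 142 91 [ 88.2 116. ] [ 90.2 132.9]
grip world [ 669.51992013 -109.80481523]
row [17.6, -11.92, 6.26] [0.1, -0.0, 0.1]
```

```bash
python3 -c "
import cv2
a=cv2.imread('pics/w6.png')[55:125,115:200];cv2.imwrite('pics/c3.png',cv2.resize(a,(680,560),interpolation=cv2.INTER_CUBIC))"
```

```text
(no output)
```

View pics/c3.png

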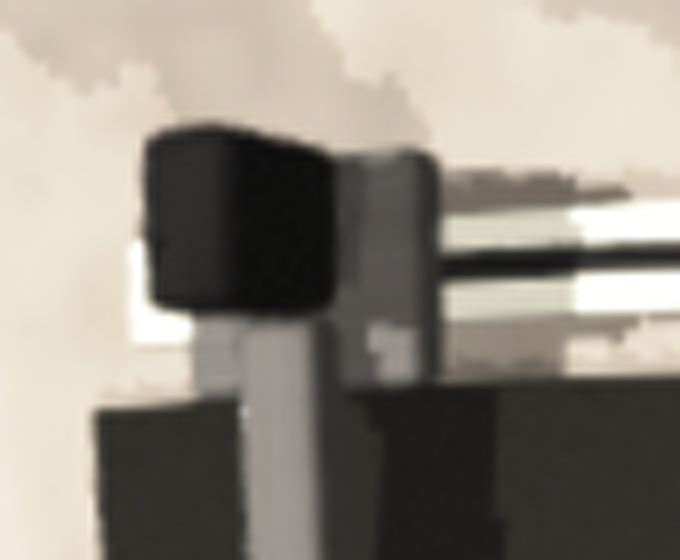

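The stop grip tab is at crop (240,220), about px (145,82), with lane centre near (97,121), and the face is at lane y ≈ 116. So it travels about 91 mm. I'm going to grip it.

Emit:
move_arm([
  [4,-3,1,0,0,0],
  [8,-6,3,0,0,0],
  [12,-9,5,0,0,0],
  [15.5,-11,6,0,0,0],
  [17.5,-12.2,8,0,0,0],
  [17.6,-12.25,11,0,0,0],
  [17.6,-12.25,14,0,0,0],
  [17.6,-12.25,16.3,0,0,0],
  [17.6,-12.25,17.1,0,0,0],
  [17.6,-12.25,17.1,0,0,0],
  [17.6,-12.25,17.1,0,0,0],
])

```text
clock: 18.35
eef_pos: [669.2, -107.6, 42.8]
tool_rot: [3.139, -0.002, 0.098]
force: [0.8, -0.7, -0.4]
width: 64.3
```

Emit:
move_arm([
  [0,0,0,0,0,0],
  [0,0,0,0,0,0],
  [0,0,0,0,0,0],
  [0,0,0,0,0,0],
  [0,0,0,0,0,0],
  [0,0,0,0,0,0],
  [0,0,0,0,0,0],
  [0,0,0,0,0,0],
], grip=-0.75)

```text
clock: 19.15
eef_pos: [668.7, -107.7, 42.8]
tool_rot: [3.139, -0.001, 0.098]
force: [-1.0, -0.8, 6.3]
width: 12.7
```

Emit:
move_arm([
  [0,0.3,0,0,0,0],
  [0,0.7,0,0,0,0],
  [0,1.2,0,0,0,0],
  [0,1.7,0,0,0,0],
  [0,2.2,0,0,0,0],
  [0,2.7,0,0,0,0],
  [0,3.2,0,0,0,0],
  [0,3.7,0,0,0,0],
  [0,4.2,0,0,0,0],
  [0,4.7,0,0,0,0],
  [0,5.2,0,0,0,0],
  [0,5.7,0,0,0,0],
  [0,6.2,0,0,0,0],
  [0,6.7,0,0,0,0],
  [0,7.2,0,0,0,0],
  [0,7.7,0,0,0,0],
  [0,8.1,0,0,0,0],
  [0,8.5,0,0,0,0],
  [0,8.7,0,0,0,0],
  [0,8.7,0,0,0,0],
])

```text
clock: 21.15
eef_pos: [677.1, -193.5, 42.8]
tool_rot: [3.141, -0.001, 0.098]
force: [-0.9, 1.2, 4.9]
width: 12.9
```

```bash
python3 - <<'E'
from h import *
import pickle
w,s=snap('wrist','w9.png');pickle.dump(s,open('w9.pkl','wb')); print(s['eef_pos'],s['force'],s['width'])
t,_=snap('side','side2.png')
a=w[:,:,::-1];b=t[:,:,::-1][215:350,220:370]
cv2.imwrite('pics/v9.png',np.hstack([cv2.resize(a[150:384,60:460],(400,234),interpolation=cv2.INTER_CUBIC),cv2.resize(b,(400,360))[:234]*0+cv2.resize(b,(400,234))]) )
cv2.imwrite('pics/v9.png',np.vstack([cv2.resize(a,(400,300)),cv2.resize(b,(400,300),interpolation=cv2.INTER_CUBIC)]))
E
```

```text
[ 677.05133089 -193.52665918   42.78432938] [-0.94607326  1.15390773  4.9413972 ] 12.938002349386805
```

View pics/v9.png

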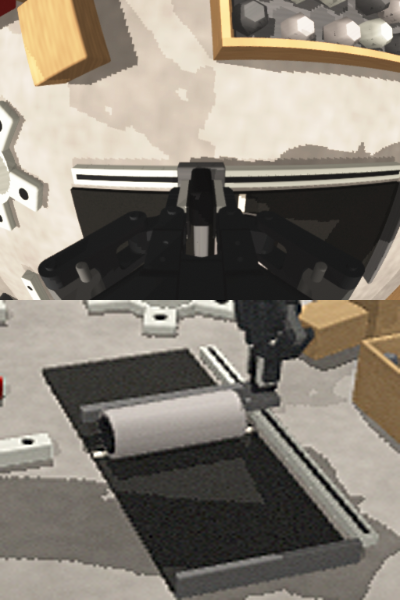

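Bottom, the side view shows the stop arm just behind the sleeve with a small gap, about 4 mm by calculation. I slide it slowly on, release and check from above.

Emit:
move_arm([
  [0,0.1,0,0,0,0],
  [0,0.2,0,0,0,0],
  [0,0.25,0,0,0,0],
  [0,0.3,0,0,0,0],
  [0,0.35,0,0,0,0],
  [0,0.4,0,0,0,0],
  [0,0.4,0,0,0,0],
  [0,0.4,0,0,0,0],
  [0,0.4,0,0,0,0],
])

```text
clock: 22.15
eef_pos: [677.4, -196.9, 42.8]
tool_rot: [3.141, -0.001, 0.098]
force: [-0.9, 2.2, 6.5]
width: 12.8
```

Emit:
move_arm([
  [0,0,0,0,0,0],
  [0,0,0,0,0,0],
  [0,0,0,0,0,0],
  [0,0,0,0,0,0],
  [0,0,0,0,0,0],
], grip=0.2)

```text
clock: 22.65
eef_pos: [677.0, -197.9, 41.8]
tool_rot: [3.14, 0.0, 0.098]
force: [0.5, -0.4, 0.2]
width: 51.4
```

Emit:
move_arm([
  [0,0,-2,0,0,0],
  [0,0,-5,0,0,0],
  [-2,2,-9,0,0,0],
  [-6,4,-13,0,0,0],
  [-10,4.5,-17,0,0,0],
  [-10,4.5,-17,0,0,0],
  [-10,4.5,-17,0,0,0],
  [-10,4.5,-17,0,0,0],
])

```text
clock: 23.45
eef_pos: [583.3, -250.5, 211.9]
tool_rot: [3.141, -0.001, 0.1]
force: [0.2, 0.6, -1.1]
width: 51.2
```

```bash
python3 - <<'E'
from h import *
import pickle
w,s=snap('wrist','w10.png');pickle.dump(s,open('w10.pkl','wb')); print(s['clock'],s['eef_pos'],np.degrees(s['tool_rot']))
b=cv2.imread('pics/w10.png')[60:260,150:350]
cv2.imwrite('pics/c10.png',cv2.resize(b,(600,600),interpolation=cv2.INTER_CUBIC))
g=cv2.imread('pics/w10.png',0)
for r in (130,160,190): print(r,g[r,190:310].tolist())
E
```

```text
23.45 [ 583.26153021 -250.54306015  211.88428172] [ 1.79979633e+02 -7.83038206e-02  5.70947337e+00]
130 [48, 49, 49, 48, 49, 49, 49, 47, 47, 47, 48, 49, 48, 49, 48, 44, 44, 42, 42, 44, 69, 134, 149, 153, 151, 152, 152, 150, 148, 142, 124, 85, 50, 47, 113, 182, 212, 222, 230, 235, 238, 240, 242, 244, 246, 247, 247, 247, 249, 250, 250, 250, 250, 249, 249, 249, 249, 248, 247, 245, 244, 244, 243, 243, 242, 241, 239, 235, 231, 227, 223, 218, 211, 204, 195, 183, 170, 159, 143, 120, 77, 36, 30, 30, 29, 30, 30, 30, 29, 28, 29, 29, 30, 40, 48, 48, 47, 48, 49, 48, 48, 47, 46, 48, 48, 48, 47, 48, 49, 48, 49, 48, 48, 49, 50, 50, 49, 48, 49, 48]
160 [48, 49, 49, 49, 49, 48, 48, 49, 48, 48, 50, 50, 49, 49, 48, 44, 43, 43, 42, 43, 45, 70, 122, 143, 146, 147, 150, 151, 150, 149, 140, 112, 64, 41, 30, 75, 187, 216, 225, 230, 237, 239, 239, 242, 245, 246, 248, 247, 249, 250, 250, 249, 249, 249, 248, 247, 248, 248, 247, 245, 242, 241, 242, 242, 242, 241, 238, 235, 230, 226, 221, 215, 208, 199, 190, 181, 168, 157, 144, 128, 98, 41, 29, 29, 30, 29, 30, 30, 29, 29, 30, 30, 32, 41, 47, 48, 48, 49, 48, 48, 49, 49, 50, 50, 48, 50, 50, 50, 50, 50, 48, 48, 49, 50, 50, 49, 50, 49, 48, 48]
190 [47, 49, 49, 47, 47, 47, 47, 49, 48, 48, 48, 48, 49, 48, 48, 48, 45, 42, 42, 43, 42, 42, 56, 122, 142, 143, 143, 145, 148, 150, 148, 140, 108, 58, 45, 28, 46, 125, 204, 222, 231, 235, 238, 239, 241, 244, 245, 246, 247, 247, 248, 248, 248, 246, 247, 246, 245, 246, 247, 245, 243, 240, 240, 240, 240, 240, 236, 232, 228, 221, 215, 209, 201, 194, 185, 176, 163, 152, 140, 129, 100, 41, 29, 28, 29, 28, 30, 29, 28, 28, 30, 29, 35, 46, 47, 48, 48, 48, 48, 49, 46, 48, 48, 48, 49, 48, 49, 49, 48, 49, 48, 49, 49, 48, 49, 48, 49, 49, 49, 49]
```

View pics/c10.png

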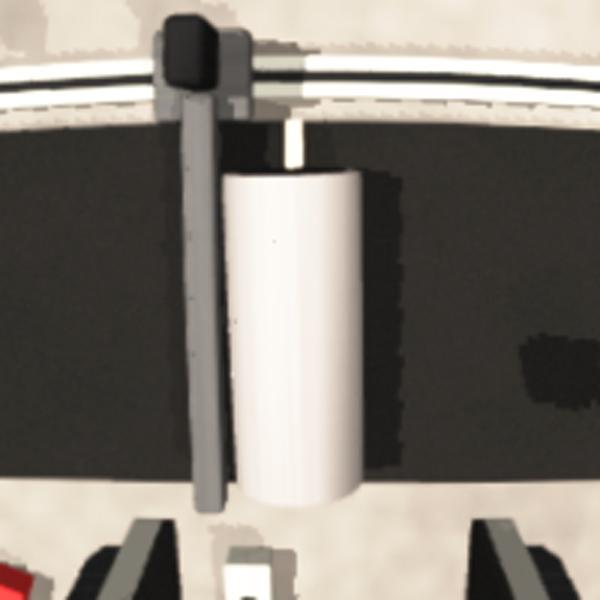

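The stop arm lies next to the sleeve; a thin dark seam widens towards the near end, which matches the roughly 1° skew. Now the gap in numbers.

```bash
python3 - <<'E'
from h import *
import pickle
t=np.radians(5.65); u=np.array([np.cos(t),np.sin(t)]); v=np.array([-np.sin(t),np.cos(t)])
s=pickle.load(open('w10.pkl','rb')); g=cv2.imread('pics/w10.png',0).astype(float)
L=lambda p:np.array([(p[:2]-[583.6,-237.8])@u,(p[:2]-[583.6,-237.8])@v])
def sub(row,a,b,t,up):
    for c in range(a,b):
        if (row[c]<t<=row[c+1]) if up else (row[c]>=t>row[c+1]): return c+(t-row[c])/(row[c+1]-row[c])
A=[];B=[];C=[]
for r in range(122,215,6):
    a=sub(g[r],222,240,95,1);b=sub(g[r],262,300,95,0); p,rad=cyl('wrist',(a,r),(b,r),s,5.6);A.append(L(p))
    B.append(L(pt('wrist',(sub(g[r],212,228,137,0),r),39,s))); C.append(L(pt('wrist',(sub(g[r],205,222,95,1),r),39,s)))
for X,n in((A,'sleeve'),(B,'stop face'),(C,'stop back')):
    X=np.array(X);f=np.polyfit(X[:,0],X[:,1],1);print(n,'slope deg',np.degrees(f[0]).round(2),'y at -60,0,55',np.polyval(f,[-60,0,55]).round(2))
Q=[]
for r in range(102,114,2):
    a=sub(g[r],235,262,140,1); b=sub(g[r],int(a)+1,int(a)+14,140,0); Q.append(L(pt('wrist',((a+b)/2,r),6,s)))
print('line',np.mean(Q,0),Q[0],Q[-1])
E
```

```text
sleeve slope deg 1.14 y at -60,0,55 [-1.92 -0.73  0.37]
stop face slope deg -0.05 y at -60,0,55 [29.11 29.05 29.  ]
stop back slope deg -0.06 y at -60,0,55 [38.62 38.55 38.49]
line [6.61557641e+01 3.39807840e-03] [7.20158108e+01 3.15591953e-02] [ 6.02937759e+01 -2.70041723e-03]
```

By measurement the gap is about 2 mm at the sleeve's +x end and about 3 mm at the centre. I regrip the tab and slide 2.5 mm more.

Emit:
move_arm([
  [4,-2,3,0,0,0],
  [8,-4,5,0,0,0],
  [10,-4.5,8,0,0,0],
  [10,-4.5,12,0,0,0],
  [10,-4.5,15.5,0,0,0],
  [10,-4.5,17,0,0,0],
  [10,-4.5,17,0,0,0],
  [10,-4.5,17,0,0,0],
])

```text
clock: 24.3
eef_pos: [677.9, -198.1, 42.4]
tool_rot: [3.139, -0.001, 0.098]
force: [0.0, -0.5, 0.9]
width: 50.9
```

Emit:
move_arm([
  [0,0,0,0,0,0],
  [0,0,0,0,0,0],
  [0,0,0,0,0,0],
  [0,0,0,0,0,0],
  [0,0,0,0,0,0],
  [0,0,0,0,0,0],
  [0,0.05,0,0,0,0],
  [0,0.1,0,0,0,0],
  [0,0.15,0,0,0,0],
  [0,0.2,0,0,0,0],
  [0,0.25,0,0,0,0],
  [0,0.25,0,0,0,0],
  [0,0.25,0,0,0,0],
  [0,0.25,0,0,0,0],
], grip=-0.75)

```text
clock: 25.7
eef_pos: [678.3, -199.7, 43.9]
tool_rot: [3.141, -0.002, 0.098]
force: [-1.8, 1.7, 7.3]
width: 12.9
```

Emit:
move_arm([
  [0,0,0,0,0,0],
  [0,0,0,0,0,0],
  [0,0,0,0,0,0],
  [0,0,0,0,0,0],
  [0,0,0,0,0,0],
], grip=0.2)

```text
clock: 26.2
eef_pos: [677.2, -200.4, 41.8]
tool_rot: [3.14, 0.0, 0.098]
force: [-0.0, -1.0, 0.3]
width: 51.1
```

Emit:
move_arm([
  [0,0,-2,0,0,0],
  [0,0,-5,0,0,0],
  [-2,2,-9,0,0,0],
  [-6,4,-13,0,0,0],
  [-10,4.5,-17,0,0,0],
  [-10,4.5,-17,0,0,0],
  [-10,4.5,-17,0,0,0],
  [-10,4.5,-17,0,0,0],
])

```text
clock: 27.0
eef_pos: [583.5, -253.1, 211.9]
tool_rot: [3.141, -0.001, 0.1]
force: [0.5, -0.2, -0.6]
width: 51.2
```

```bash
cat > gap.py <<'E'
from h import *
import pickle,sys
n=sys.argv[1]
w,s=snap('wrist',n+'.png');pickle.dump(s,open(n+'.pkl','wb')); print(s['clock'],s['eef_pos'],np.degrees(s['tool_rot']))
t=np.radians(5.65); u=np.array([np.cos(t),np.sin(t)]); v=np.array([-np.sin(t),np.cos(t)])
g=cv2.imread('pics/'+n+'.png',0).astype(float)
L=lambda p:np.array([(p[:2]-[583.6,-237.8])@u,(p[:2]-[583.6,-237.8])@v])
def sub(row,a,b,t,up):
    for c in range(a,b):
        if (row[c]<t<=row[c+1]) if up else (row[c]>=t>row[c+1]): return c+(t-row[c])/(row[c+1]-row[c])
A=[];B=[];C=[]
for r in (130,160,190): print(r,g[r,206:240].astype(int).tolist())
for r in range(122,215,6):
    try:
        b=sub(g[r],262,300,95,0); a=sub(g[r],222,245,170,1)-.8; p,rad=cyl('wrist',(a,r),(b,r),s,5.6);A.append(L(p))
        C.append(L(pt('wrist',(sub(g[r],205,222,95,1),r),39,s)))
        e=sub(g[r],int(a)-14,int(a),95,0)
        if e: B.append(L(pt('wrist',(e,r),39,s)))
    except TypeError: pass
for X,m in((A,'sleeve'),(B,'stop face'),(C,'stop back')):
    X=np.array(X)
    if len(X)>1: f=np.polyfit(X[:,0],X[:,1],1);print(m,len(X),'slope deg',np.degrees(f[0]).round(2),'y at -60,0,55',np.polyval(f,[-60,0,55]).round(2))
Q=[]
for r in range(102,114,2):
    a=sub(g[r],235,262,140,1); b=sub(g[r],int(a)+1,int(a)+14,140,0); Q.append(L(pt('wrist',((a+b)/2,r),6,s)))
print('line',np.mean(Q,0))
E
python3 gap.py w11
```

```text
27.0 [ 583.48461249 -253.10385589  211.88424129] [ 1.79975669e+02 -7.72605401e-02  5.70386630e+00]
130 [42, 43, 41, 44, 50, 92, 140, 150, 150, 151, 153, 153, 149, 146, 132, 98, 76, 153, 202, 217, 225, 231, 236, 238, 240, 242, 244, 245, 248, 248, 248, 248, 250, 251]
160 [46, 42, 43, 43, 41, 56, 114, 144, 149, 147, 149, 151, 151, 150, 147, 121, 78, 57, 97, 192, 218, 226, 231, 237, 240, 241, 241, 244, 246, 247, 248, 248, 250, 250]
190 [44, 43, 42, 43, 43, 42, 56, 122, 143, 145, 143, 146, 148, 150, 150, 145, 117, 71, 50, 76, 192, 213, 223, 231, 236, 240, 241, 241, 242, 245, 246, 247, 248, 248]
sleeve 16 slope deg 1.1 y at -60,0,55 [-3.09 -1.94 -0.88]
stop face 16 slope deg -0.12 y at -60,0,55 [24.73 24.6  24.49]
stop back 16 slope deg -0.11 y at -60,0,55 [35.75 35.64 35.54]
line [66.13664992 -0.18236328]
```

The stop now touches the sleeve's +x end, and the sleeve is still about 1.1° askew with its centre -1.8 mm from the line. I nudge the -x end gently towards the stop with closed fingers to square it.

Emit:
move_arm([
  [-1.5,2,2,0,0,0],
  [-3.5,4,5,0,0,0],
  [-3.5,4,9,0,0,0],
  [-3.5,4,13,0,0,0],
  [-3.5,4,17,0,0,0],
  [-3.5,4,19.4,0,0,0],
  [-3.5,4,19.4,0,0,0],
  [-3.5,4,19.4,0,0,0],
], grip=-1)

```text
clock: 27.85
eef_pos: [551.6, -297.5, 16.9]
tool_rot: [3.141, 0.002, 0.099]
force: [-0.0, -0.6, 0.3]
width: 0.2
```

Emit:
move_arm([
  [0,-0.3,0,0,0,0],
  [0,-0.6,0,0,0,0],
  [0,-0.8,0,0,0,0],
  [0,-1,0,0,0,0],
  [0,-1.1,0,0,0,0],
  [0,-1.2,0,0,0,0],
  [0,-1.3,0,0,0,0],
  [0,-1.4,0,0,0,0],
  [0,-1.4,0,0,0,0],
  [0,-1.4,0,0,0,0],
])

```text
clock: 28.85
eef_pos: [549.9, -284.3, 18.0]
tool_rot: [3.14, 0.0, 0.098]
force: [-0.1, -0.4, 1.0]
width: -0.0
```

```bash
python3 - <<'E'
from h import *
w,s=snap('wrist','w12.png'); print(s['eef_pos'],s['force'],s['width'])
cv2.imwrite('pics/c12.png',w[90:330,130:400,::-1])
E
```

```text
[ 549.89811028 -284.25300961   18.03608799] [-0.08277399 -0.35838044  1.00769839] -0.0031925219516623637
```

View pics/c12.png

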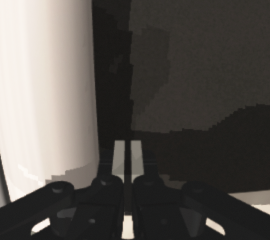

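The fingers (crop col 113) are still about 5 mm short of the sleeve edge (col 98). I push 7 mm more, slowly.

Emit:
move_arm([
  [0,-0.15,0,0,0,0],
  [0,-0.3,0,0,0,0],
  [0,-0.4,0,0,0,0],
  [0,-0.5,0,0,0,0],
  [0,-0.55,0,0,0,0],
  [0,-0.6,0,0,0,0],
  [0,-0.65,0,0,0,0],
  [0,-0.7,0,0,0,0],
  [0,-0.7,0,0,0,0],
  [0,-0.7,0,0,0,0],
])

```text
clock: 29.9
eef_pos: [549.5, -280.0, 18.9]
tool_rot: [3.135, -0.001, 0.097]
force: [-0.2, -5.7, 2.4]
width: -0.1
```

Emit:
move_arm([
  [0,0.3,0,0,0,0],
  [0,1,0,0,0,0],
  [1,1,-5,0,0,0],
  [3.5,0,-9.5,0,0,0],
  [3.5,-1.9,-14,0,0,0],
  [3.5,-1.9,-18,0,0,0],
  [3.5,-1.9,-19.4,0,0,0],
  [3.5,-1.9,-19.4,0,0,0],
  [3.5,-1.9,-19.4,0,0,0],
  [3.5,-1.9,-19.4,0,0,0],
])

```text
clock: 30.9
eef_pos: [581.1, -253.8, 209.8]
tool_rot: [-3.141, 0.003, 0.098]
force: [-0.1, 0.3, 0.9]
width: 0.0
```

```bash
python3 gap.py w13
```

```text
30.9 [ 581.0632762  -253.83159379  209.7528314 ] [-179.96021801    0.19239599    5.590329  ]
130 [43, 45, 63, 136, 154, 156, 154, 155, 155, 153, 151, 143, 118, 83, 95, 166, 210, 224, 232, 237, 239, 241, 244, 245, 247, 248, 248, 248, 250, 251, 251, 251, 251, 250]
160 [43, 44, 48, 87, 132, 150, 151, 151, 153, 155, 155, 152, 142, 112, 72, 120, 198, 222, 230, 237, 240, 241, 243, 245, 246, 248, 249, 249, 250, 251, 250, 250, 250, 250]
190 [45, 45, 43, 43, 58, 123, 146, 148, 146, 149, 151, 154, 152, 143, 112, 71, 128, 208, 225, 233, 239, 240, 241, 243, 245, 247, 248, 248, 249, 249, 249, 248, 248, 249]
sleeve 6 slope deg -0.58 y at -60,0,55 [1.67 1.07 0.51]
stop face 5 slope deg 0.42 y at -60,0,55 [26.28 26.73 27.13]
stop back 6 slope deg -0.19 y at -60,0,55 [37.81 37.61 37.42]
line [62.77563976 -0.13805118]
```

```bash
python3 - <<'E'
from h import *
import pickle
s=pickle.load(open('w13.pkl','rb')); b=cv2.imread('pics/w13.png'); g=cv2.cvtColor(b,cv2.COLOR_BGR2GRAY).astype(float)
def sub(row,a,b,t,up):
    for c in range(a,b):
        if (row[c]<t<=row[c+1]) if up else (row[c]>=t>row[c+1]): return c+(t-row[c])/(row[c+1]-row[c])
P=[]
for r in range(126,210,6):
    a=sub(g[r],215,245,170,1)-.8; e=sub(g[r],258,300,95,0)
    p,rad=cyl('wrist',(a,r),(e,r),s,5.6);P.append(p)
P=np.array(P);f=np.polyfit(P[:,0],P[:,1],1);print('sleeve yaw',np.degrees(np.arctan(f[0])),'y@581',np.polyval(f,581),rad,'line y@581~',-238.05-.138)
for n in('w13','w6'):
    s=pickle.load(open(n+'.pkl','rb')); g=cv2.imread(f'pics/{n}.png',0)
    # holes: dark blobs within bar regions
    for nm,(r0,r1,c0,c1) in {'A':(205,300,35,90),'B':(235,325,215,275)}.items():
        m=(g[r0:r1,c0:c1]<110).astype('uint8'); k,l,st,c=cv2.connectedComponentsWithStats(m)
        H=[(c[i]+[c0,r0]) for i in range(1,k) if 8<st[i,4]<120 and st[i,2]<14 and st[i,3]<14]
        print(n,nm,[(h.round(1).tolist(),pt('wrist',h,20,s)[:2].round(1).tolist()) for h in H])
im,_=snap('top','top3.png'); hsv=cv2.cvtColor(im,cv2.COLOR_RGB2HSV)
# tray: wood hue
m=((hsv[...,0]>8)&(hsv[...,0]<28)&(hsv[...,1]>60)&(hsv[...,2]>110)).astype('uint8'); m[:, 225:]=0; m[:150]=0; m[265:]=0
m=cv2.morphologyEx(m,cv2.MORPH_CLOSE,np.ones((15,15)))
cs,_=cv2.findContours(m,cv2.RETR_EXTERNAL,cv2.CHAIN_APPROX_NONE); r=cv2.minAreaRect(max(cs,key=cv2.contourArea)); q=cv2.boxPoints(r); print('tray',r)
W=np.array([pt('top',p,18)[:2] for p in q]); print(W.round(1),W.mean(0),[np.hypot(*(W[i]-W[i-1])).round() for i in range(4)],[np.degrees(np.arctan2(*(W[i]-W[i-1])[::-1])).round(1) for i in range(4)])
E
```

```text
sleeve yaw 5.1505658371397285 y@581 -236.9297346698101 24.823776194965372 line y@581~ -238.18800000000002
w13 A [([50.9, 231.9], [456.7, 45.8]), ([58.6, 266.2], [396.5, 44.2])]
w13 B []
w6 A [([60.4, 234.8], [456.4, 45.6]), ([67.8, 269.2], [396.2, 44.4]), ([85.1, 295.0], [351.1, 20.5])]
w6 B [([243.6, 262.0], [454.5, -229.8]), ([244.3, 298.1], [394.6, -235.3]), ([221.0, 324.0], [339.6, -204.3])]
tray ((158.5986328125, 205.90386962890625), (80.4054183959961, 79.9947738647461), 19.17900848388672)
[[460.9 456.2]
 [677.9 391.4]
 [602.9 172.1]
 [388.5 241.4]] [532.54224169 315.29032429] [np.float64(227.0), np.float64(226.0), np.float64(232.0), np.float64(225.0)] [np.float64(71.4), np.float64(-16.6), np.float64(-108.9), np.float64(162.1)]
```

The sleeve is now squared against the stop: yaw is within 0.5° of the line, offset is about 1.2 mm, and it touches the stop. Next are the bars: A at (426,45) yaw 1.4°, and B at (424.5,-232.5) yaw 5.2°. I pick B first.

Emit:
move_arm([
  [-4,-1,1,0,0,0],
  [-8,-2,3,0,0,0.2],
  [-12,-3,6,0,0,0.4],
  [-15.3,-3.65,9,0,0,0.4],
  [-15.4,-3.65,12,0,0,0.4],
  [-15.4,-3.65,12,0,0,0.4],
  [-15.4,-3.65,12,0,0,0.4],
], grip=0.3)

```text
clock: 31.7
eef_pos: [425.7, -234.1, 91.8]
tool_rot: [3.14, 0.001, 0.091]
force: [0.4, -0.6, 0.4]
width: 55.5
```

```bash
python3 - <<'E'
from h import *
w,s=snap('wrist','w14.png'); print(s['clock'],s['eef_pos'],s['width'],np.degrees(s['tool_rot']))
b=w[:,:,::-1]; hsv=cv2.cvtColor(b,cv2.COLOR_BGR2HSV)
g=cv2.cvtColor(b,cv2.COLOR_BGR2GRAY)
for z in(20,):
    print('B proj',proj('wrist',[454.5,-229.8,z],s),proj('wrist',[394.6,-235.3,z],s))
m=(g<110).astype('uint8'); k,l,st,c=cv2.connectedComponentsWithStats(m)
for i in range(1,k):
    if 20<st[i,4]<250 and .5<st[i,2]/st[i,3]<2: print(c[i].round(1),st[i,4],pt('wrist',c[i],20,s)[:2].round(1))
go(424.5,-232.5,4,5.2)
E
```

```text
31.7 [ 425.66650833 -234.05003279   91.84505292] 55.456293814684 [1.79900751e+02 3.71436487e-02 5.18578971e+00]
B proj [256.49617837 163.14724042] [256.62466107 237.15771366]
[256.4 163. ] 140 [ 454.6 -229.7]
[111.  182.9] 122 [ 429.3 -113.1]
[282.9 196.9] 67 [ 430.3 -252.1]
[293.5 217.4] 76 [ 414.2 -262.5]
[256.6 236.9] 107 [ 394.8 -235.3]
[101.5 243.5] 92 [371.3 -97.6]
row [-0.19, -0.23, 8.85] [0.2, -0.1, 0.0]
```

Emit:
move_arm([
  [-0.1,-0.15,3,0,0,0],
  [-0.2,-0.2,6,0,0,0],
  [-0.2,-0.2,8,0,0,0],
  [-0.2,-0.2,8.8,0,0,0],
  [-0.2,-0.2,8.8,0,0,0],
  [-0.2,-0.2,8.8,0,0,0],
])

```text
clock: 32.35
eef_pos: [424.2, -232.5, 4.9]
tool_rot: [3.138, -0.002, 0.091]
force: [0.3, 0.3, 0.5]
width: 55.6
```

Emit:
move_arm([
  [0,0,0,0,0,0],
  [0,0,0,0,0,0],
  [0,0,0,0,0,0],
  [0,0,0,0,0,0],
  [0,0,0,0,0,0],
  [0,0,0,0,0,0],
  [0,0,0,0,0,0],
  [0,0,-3,0,0,0],
  [0,0,-7,0,0,0],
  [0,0,-11,0,0,0],
  [0,0,-14,0,0,0],
  [0,0,-14,0,0,0],
], grip=-1)

```text
clock: 33.55
eef_pos: [425.1, -232.9, 147.5]
tool_rot: [3.136, -0.006, 0.091]
force: [0.3, 0.1, -1.5]
width: 18.4
```

```bash
python3 - <<'E'
from h import *
s=ctrl.read_state(); print(s['width'],s['force'],s['qpos'].round(2))
go(470,250,170,72)
E
```

```text
18.3638766441495 [ 0.30856729  0.06272311 -1.48733961] [-0.02  0.62  0.7   2.07 -0.65  0.67 -0.36]
row [8.89, -47.67, -2.46] [0.5, -0.1, -66.8]
```

Emit:
move_arm([
  [1,-3,0,0,0,2],
  [2.2,-7.5,0,0,0,4],
  [3.4,-12,0,0,0,6],
  [4.6,-16.5,0,0,0,8],
  [5.8,-21,0,0,0,10],
  [7,-25.5,0,0,0,12],
  [8.2,-30,0,0,0,14],
  [9.4,-34.5,0,0,0,17],
  [10.6,-39,0,0,0,19],
  [11.8,-43,0,0,0,21],
  [12.8,-46.3,0,0,0,23.2],
  [12.8,-46.3,0,0,0,23.2],
  [12.8,-46.3,0,0,0,23.2],
  [12.8,-46.3,0,0,0,23.2],
])

```text
clock: 34.95
eef_pos: [508.1, 239.5, 142.7]
tool_rot: [3.139, -0.0, -0.316]
force: [-0.1, -0.3, -0.3]
width: 18.7
```

```bash
python3 - <<'E'
from h import *
import pickle
w,s=snap('wrist','w15.png'); pickle.dump(s,open('w15.pkl','wb')); print(s['clock'],s['eef_pos'],s['width'],np.degrees(s['tool_rot']))
cv2.imwrite('pics/w15b.png',w[:,:,::-1])
E
```

```text
34.95 [508.08605078 239.5218422  142.71552079] 18.719006251674813 [ 1.79830352e+02 -1.58129605e-03 -1.80890452e+01]
```

View pics/w15b.png

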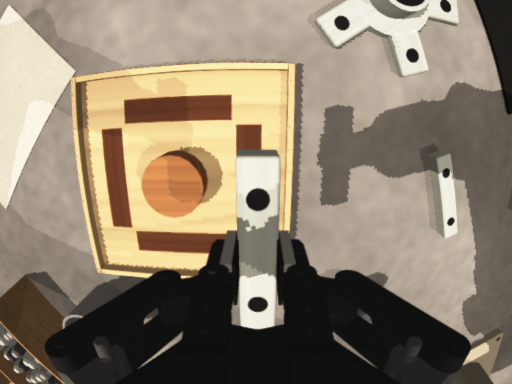

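The wrist view shows the bar held and aligned with the tray. The patches are at (178,109), (117,178) and (180,242), with the -y one partly under the bar. The pedestal top is at (174,185), and bar A is at (446,195).

```bash
python3 - <<'E'
from h import *
import pickle
s=pickle.load(open('w15.pkl','rb')); b=cv2.imread('pics/w15.png'); hsv=cv2.cvtColor(b,cv2.COLOR_BGR2HSV)
m=((hsv[...,1]>110)&(hsv[...,2]<130)&(hsv[...,2]>30)&((hsv[...,0]<14)|(hsv[...,0]>170))).astype('uint8'); m[:,300:]=0; m[285:]=0
k,l,st,c=cv2.connectedComponentsWithStats(m)
for i in range(1,k):
    if st[i,4]>300:
        cs,_=cv2.findContours((l==i).astype('uint8'),cv2.RETR_EXTERNAL,cv2.CHAIN_APPROX_NONE)
        Q=np.array([pt('wrist',p[0].astype(float),6,s)[:2] for p in cs[0]],np.float32); r=cv2.minAreaRect(Q); print('patch',c[i].round(),st[i,4],r)
m=((hsv[...,0]<14)&(hsv[...,1]>110)&(hsv[...,2]>=150)).astype('uint8'); m[:130]=0;m[230:]=0;m[:,:130]=0;m[:,225:]=0
cs,_=cv2.findContours(m,cv2.RETR_EXTERNAL,cv2.CHAIN_APPROX_NONE); cc=max(cs,key=cv2.contourArea)
Q=np.array([pt('wrist',p[0].astype(float),33,s)[:2] for p in cc],np.float32); print('pedestal',cv2.minEnclosingCircle(Q),Q.mean(0), cv2.fitEllipse(Q))
g=cv2.cvtColor(b,cv2.COLOR_BGR2GRAY)
print('barA holes',pt('wrist',(446.5,172.5),20,s)[:2],pt('wrist',(450.5,221.5),20,s)[:2])
for h in((257.5,199),(258,304)): 
    o,d=ray('wrist',h,s); zb=s['eef_pos'][2]+16; print('held hole',o+d*(zb-o[2])/d[2])
E
```

```text
patch [177. 108.] 2440 ((598.3745727539062, 292.8996887207031), (106.01988983154297, 22.731124877929688), 71.50983428955078)
patch [248. 137.] 576 ((547.1689453125, 236.04486083984375), (21.885818481445312, 26.6998291015625), 72.01824188232422)
patch [116. 177.] 1697 ((554.3994140625, 381.23992919921875), (21.742046356201172, 105.75892639160156), 71.12761688232422)
patch [192. 165.] 350 ((539.4671630859375, 298.76885986328125), (55.752685546875, 21.622474670410156), 25.732393264770508)
patch [178. 241.] 1372 ((466.1230163574219, 341.0224609375), (98.74117279052734, 23.20067024230957), 71.72193145751953)
pedestal ((531.9303588867188, 314.30877685546875), 29.41349220275879) [537.83704 316.02805] ((531.0064697265625, 313.5617370605469), (53.439674377441406, 58.33306884765625), 21.94278907775879)
barA holes [456.86701751  44.95974071] [396.52162184  44.31541192]
held hole [537.81855299 230.51271359 158.71552079]
held hole [481.12337354 248.72010395 158.71552079]
```

Emit:
move_arm([
  [-0.25,-0.85,3,0,0,0.4],
  [-0.25,-0.85,6.5,0,0,0.4],
  [-0.25,-0.85,9.5,0,0,0.4],
  [-0.25,-0.85,11.5,0,0,0.4],
  [-0.25,-0.85,12.5,0,0,0.4],
  [-0.25,-0.85,12.9,0,0,0.4],
  [-0.25,-0.85,12.9,0,0,0.4],
  [-0.25,-0.85,12.9,0,0,0.4],
])

```text
clock: 35.8
eef_pos: [509.8, 249.6, 15.2]
tool_rot: [3.141, -0.002, -0.321]
force: [0.4, 0.5, -0.9]
width: 18.5
```

Emit:
move_arm([
  [0.05,0.1,0.2,0,0,0],
  [0.05,0.1,0.35,0,0,0],
  [0.05,0.1,0.45,0,0,0],
  [0.05,0.1,0.45,0,0,0],
])

```text
clock: 36.2
eef_pos: [509.4, 248.7, 11.0]
tool_rot: [3.141, -0.001, -0.321]
force: [-2.6, -0.2, 8.7]
width: 18.3
```

Emit:
move_arm([
  [0,0,0,0,0,0],
  [0,0,0,0,0,0],
  [0,0,0,0,0,0],
  [0,0,0,0,0,0],
], grip=-0.25)

```text
clock: 36.6
eef_pos: [509.0, 248.6, 9.5]
tool_rot: [3.14, -0.001, -0.321]
force: [0.1, 0.3, 0.3]
width: 32.1
```

Emit:
move_arm([
  [0,0,-3,0,0,0],
  [0,0,-7,0,0,0],
  [0,0,-11,0,0,0],
  [0,0,-14,0,0,0],
  [0,0,-14,0,0,0],
  [0,0,-14,0,0,0],
])

```text
clock: 37.2
eef_pos: [509.0, 249.2, 149.9]
tool_rot: [3.141, -0.001, -0.321]
force: [0.3, -0.4, -0.8]
width: 32.1
```

```bash
python3 - <<'E'
from h import *
import pickle
w,s=snap('wrist','w16.png'); pickle.dump(s,open('w16.pkl','wb')); print(s['clock'],s['eef_pos'],s['width'],np.degrees(s['tool_rot']))
g=cv2.cvtColor(w,cv2.COLOR_RGB2GRAY)
t=np.radians(-18.55);u=np.array([np.cos(t),np.sin(t)]);v=np.array([-u[1],u[0]])
m=(g<90).astype('uint8'); k,l,st,c=cv2.connectedComponentsWithStats(m)
for i in range(1,k):
    if 12<st[i,4]<250 and .4<st[i,2]/st[i,3]<2.5:
        a=pt('wrist',c[i],20,s)[:2]; b=pt('wrist',c[i],26,s)[:2]-[532,314.9]; print(c[i].round(1),st[i,4],'z20',a.round(1),'tray z26',(b@u).round(1),(b@v).round(1))
go(426.5,44.8,80,1)
E
```

```text
37.2 [508.98203495 249.22005988 149.89818544] 32.06263849635225 [ 1.79966929e+02 -5.10733390e-02 -1.83673474e+01]
[447.9   6.4] 86 z20 [628.5  -0.8] tray z26 189.3 -264.2
[348.4  22.9] 144 z20 [627.2 121.7] tray z26 150.0 -151.0
[416.5  54.5] 117 z20 [583.4  59.8] tray z26 128.6 -222.1
[489.5 112.3] 54 z20 [504.6 -26.3] tray z26 82.4 -326.4
[465.  119.3] 23 z20 [505.2  14.4] tray z26 70.2 -288.5
[412.2 137.1] 69 z20 [503.8  87.5] tray z26 46.2 -221.2
[257.7 148.7] 91 z20 [537.7 240. ] tray z26 30.2 -69.1
[327.2 154.6] 29 z20 [512.4 179.2] tray z26 25.6 -133.4
[449.9 168.2] 50 z20 [457.3  45.4] tray z26 16.2 -274.6
[257.7 211.1] 75 z20 [479.3 259.5] tray z26 -30.0 -69.3
[454.4 216.1] 34 z20 [397.1  44.4] tray z26 -39.3 -294.3
[510.1 218.1] 19 z20 [355.7 -56.5] tray z26 -46.3 -400.7
[508.2 255.2] 39 z20 [292.9 -59. ] tray z26 -103.7 -422.5
[505.8 291.1] 55 z20 [218.2 -66.4] tray z26 -170.7 -452.6
[507.9 306.6] 37 z20 [174.3 -80.6] tray z26 -207.0 -479.5
[484.  323.6] 23 z20 [166.1 -27. ] tray z26 -231.3 -432.3
row [-1.32, 21.95, 6.94] [0.1, 0.0, -19.4]
```

Bar B sits in the -y bay: its holes are at tray (±30,-69). Now bar A.

Emit:
move_arm([
  [0,4,0,0,0,-4],
  [-0.3,8.5,0,0,0,-8],
  [-0.7,13,1,0,0,-12],
  [-1,17.5,3,0,0,-16],
  [-1.3,21.9,5.5,0,0,-19.4],
  [-1.3,21.95,6.9,0,0,-19.4],
  [-1.3,21.95,6.9,0,0,-19.4],
  [-1.3,21.95,6.9,0,0,-19.4],
], grip=0.3)

```text
clock: 38.05
eef_pos: [427.2, 44.8, 80.4]
tool_rot: [3.14, 0.002, 0.018]
force: [0.1, -0.8, 0.5]
width: 55.5
```

```bash
python3 - <<'E'
from h import *
w,s=snap('wrist','w17.png'); print(s['clock'],s['eef_pos'],s['width'],np.degrees(s['tool_rot']))
g=cv2.cvtColor(w,cv2.COLOR_RGB2GRAY)
m=(g<100).astype('uint8'); k,l,st,c=cv2.connectedComponentsWithStats(m)
H=[]
for i in range(1,k):
    if 20<st[i,4]<300 and .5<st[i,2]/st[i,3]<2 and abs(c[i][0]-257)<70:
        a=pt('wrist',c[i],20,s)[:2]; H.append(a); print(c[i].round(1),st[i,4],a.round(1))
go(427,44.9,4.5,1)
E
```

```text
38.05 [427.22155022  44.84971658  80.44322635] 55.538399614985394 [1.79906155e+02 8.77413534e-02 1.01924763e+00]
[275.3   2.7] 29 [571.4  36.3]
[258.2 165.7] 165 [456.8  45.7]
[258.8 242.7] 122 [397.   44.1]
row [-0.08, 0.02, 7.63] [0.1, 0.0, 0.1]
```

Emit:
move_arm([
  [-0.05,0,3,0,0,0],
  [-0.05,0,6,0,0,0],
  [-0.05,0,7.2,0,0,0],
  [-0.05,0,7.6,0,0,0],
  [-0.05,0,7.6,0,0,0],
  [-0.05,0,7.6,0,0,0],
])

```text
clock: 38.7
eef_pos: [430.3, 45.0, 8.3]
tool_rot: [3.139, 0.003, 0.019]
force: [-0.1, 0.0, -0.7]
width: 55.5
```

Emit:
move_arm([
  [0,0,0,0,0,0],
  [0,0,0,0,0,0],
  [0,0,0,0,0,0],
  [0,0,0,0,0,0],
  [0,0,0,0,0,0],
  [0,0,0,0,0,0],
  [0,0,0,0,0,0],
  [0,0,-3,0,0,0],
  [0,0,-7,0,0,0],
  [0,0,-11,0,0,0],
  [0,0,-14,0,0,0],
  [0,0,-14,0,0,0],
], grip=-1)

```text
clock: 39.9
eef_pos: [432.2, 45.1, 150.7]
tool_rot: [3.14, -0.001, 0.018]
force: [-0.5, -0.5, -1.4]
width: 18.3
```

Emit:
move_arm([
  [1,-3,0,0,0,2],
  [2.6,-7,0,0,0,5],
  [4.2,-11,0,0,0,7],
  [5.8,-15,0,0,0,10],
  [7.4,-19,0,0,0,12],
  [9,-23,0,0,0,15],
  [10.6,-27,0,0,0,17],
  [12,-30.5,0,0,0,19],
  [13.3,-33.4,0,0,0,19.5],
  [13.3,-33.4,0,0,0,19.5],
  [13.3,-33.4,0,0,0,19.5],
  [13.3,-33.4,0,0,0,19.5],
])

```text
clock: 41.1
eef_pos: [556.8, 379.5, 145.6]
tool_rot: [3.136, 0.005, -0.325]
force: [-0.1, -0.4, -1.5]
width: 18.3
```

```bash
python3 - <<'E'
from h import *
w,s=snap('wrist','w18.png'); print(s['clock'],s['eef_pos'],s['width'],np.degrees(s['tool_rot']))
g=cv2.cvtColor(w,cv2.COLOR_RGB2GRAY)
t=np.radians(-18.55);u=np.array([np.cos(t),np.sin(t)]);v=np.array([-u[1],u[0]])
zb=s['eef_pos'][2]+16
m=(g<90).astype('uint8'); k,l,st,c=cv2.connectedComponentsWithStats(m)
for i in range(1,k):
    if 50<st[i,4]<800 and .4<st[i,2]/st[i,3]<2.5 and 200<c[i][0]<400:
        f=lambda z:(lambda b:((b@u).round(1),(b@v).round(1)))(pt('wrist',c[i],z,s)[:2]-[532,314.9])
        print(c[i].round(1),st[i,4],'held',f(zb),'z26',f(26))
E
```

```text
41.1 [556.7795317  379.46461316 145.58433599] 18.282624618930463 [179.68706179   0.30065005 -18.61354812]
[387.4 150.5] 528 held (np.float64(57.2), np.float64(10.3)) z26 (np.float64(34.7), np.float64(-54.6))
[399.9 155.8] 83 held (np.float64(55.0), np.float64(3.3)) z26 (np.float64(30.0), np.float64(-69.0))
[257.4 204.4] 374 held (np.float64(31.6), np.float64(69.8)) z26 (np.float64(-18.5), np.float64(69.2))
[392.4 213.2] 56 held (np.float64(26.2), np.float64(3.3)) z26 (np.float64(-29.7), np.float64(-69.0))
[257.6 305.1] 203 held (np.float64(-26.4), np.float64(69.8)) z26 (np.float64(-138.9), np.float64(69.1))
```

Emit:
move_arm([
  [-0.25,0,3,0,0,0],
  [-0.25,0,6.5,0,0,0],
  [-0.25,0,9.5,0,0,0],
  [-0.25,0,11.5,0,0,0],
  [-0.25,0,12.4,0,0,0],
  [-0.25,0,12.6,0,0,0],
  [-0.25,0,12.6,0,0,0],
  [-0.25,0,12.6,0,0,0],
])

```text
clock: 41.95
eef_pos: [555.3, 382.1, 21.8]
tool_rot: [3.139, 0.002, -0.323]
force: [-0.1, -0.2, -2.4]
width: 18.0
```

Emit:
move_arm([
  [0,0.05,0.3,0,0,0],
  [0,0.05,0.5,0,0,0],
  [0,0.05,0.65,0,0,0],
  [0,0.05,0.75,0,0,0],
  [0,0.05,0.75,0,0,0],
])

```text
clock: 42.45
eef_pos: [554.1, 381.5, 14.5]
tool_rot: [3.139, 0.005, -0.323]
force: [-2.9, -0.0, 9.1]
width: 18.3
```

Contact (9 N). I release and rise.

Emit:
move_arm([
  [0,0,0,0,0,0],
  [0,0,0,0,0,0],
  [0,0,0,0,0,0],
  [0,0,0,0,0,0],
], grip=-0.25)

```text
clock: 42.85
eef_pos: [554.0, 381.2, 12.5]
tool_rot: [3.137, 0.004, -0.323]
force: [0.1, -0.1, 0.6]
width: 32.3
```

Emit:
move_arm([
  [0,0,-3,0,0,0],
  [0,0,-7,0,0,0],
  [0,0,-11,0,0,0],
  [0,1.5,-15,0,0,0],
  [0,5,-18,0,0,0],
  [0,8,-20,0,0,0],
  [0,8,-20,0,0,0],
  [0,8,-20,0,0,0],
])

```text
clock: 43.65
eef_pos: [529.8, 306.0, 213.6]
tool_rot: [3.14, 0.004, -0.324]
force: [-0.3, 0.1, -0.4]
width: 32.0
```

```bash
python3 - <<'E'
from h import *
import pickle
w,s=snap('wrist','w19.png'); pickle.dump(s,open('w19.pkl','wb')); print(s['clock'],s['eef_pos'],s['width'],np.degrees(s['tool_rot']))
top,_=snap('top','top4.png')
g=cv2.cvtColor(w,cv2.COLOR_RGB2GRAY)
t=np.radians(-18.55);u=np.array([np.cos(t),np.sin(t)]);v=np.array([-u[1],u[0]])
m=(g<90).astype('uint8'); k,l,st,c=cv2.connectedComponentsWithStats(m)
for i in range(1,k):
    if 12<st[i,4]<300 and .4<st[i,2]/st[i,3]<2.5 :
        b=pt('wrist',c[i],26,s)[:2]-[532,314.9]; b=(b@u,b@v)
        if max(map(abs,b))<110: print(c[i].round(1),st[i,4],np.round(b,1))
cv2.imwrite('pics/v19.png',np.vstack([w[:,:,::-1],cv2.resize(top[150:300,100:456,::-1],(512,216))]))
E
```

```text
43.65 [529.84060284 305.99155372 213.62498463] 32.02855867730217 [179.88243844   0.2439787  -18.55046865]
[310.8 140.9] 51 [ 30.1 -68.9]
[187.2 144.3] 51 [26.6 71. ]
[308.7 191.7] 47 [-29.9 -69.2]
[190.4 194.6] 45 [-33.5  70.7]
```

View pics/v19.png

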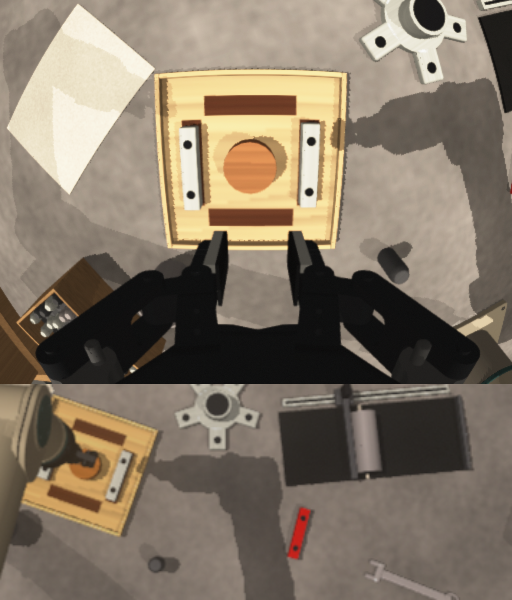

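Both bars lie flat in opposite bays: B at tray (0,-69) and A at (-3,71). The sleeve and stop are unchanged in the top view and no further bars are in sight. Next is the spacer.

Emit:
move_arm([
  [3,3,0,0,0,0],
  [6.5,7,0,0,0,0],
  [10,11,0,0,0,0],
  [13.5,15,0,0,0,0],
  [16.5,18.5,0,0,0,0],
  [18.4,20.4,0,0,0,0],
  [18.4,20.4,0,0,0,0],
  [18.4,20.4,0,0,0,0],
], grip=1)

```text
clock: 44.55
eef_pos: [639.5, 54.4, 211.6]
tool_rot: [3.137, 0.006, -0.323]
force: [-0.6, 0.3, -0.8]
width: 85.8
```

```bash
cat > sp.py <<'E'
from h import *
import sys,pickle
n,dz=sys.argv[1],float(sys.argv[2])
w,s=snap('wrist',n+'.png'); pickle.dump(s,open(n+'.pkl','wb')); print(s['clock'],s['eef_pos'],s['width'],np.degrees(s['tool_rot']))
g=cv2.cvtColor(w,cv2.COLOR_RGB2GRAY)
m=(g<90).astype('uint8'); k,l,st,c=cv2.connectedComponentsWithStats(m)
for i in range(1,k):
    if 40<st[i,4]<6000 and .6<st[i,2]/st[i,3]<1.6 and c[i][1]<300:
        cs,_=cv2.findContours((l==i).astype('uint8'),cv2.RETR_EXTERNAL,cv2.CHAIN_APPROX_NONE)
        Q=np.array([pt('wrist',p[0].astype(float),46+dz,s)[:2] for p in cs[0]],np.float32)
        (x,y),r=cv2.minEnclosingCircle(Q); print(c[i].round(1),st[i,4],'bore?',round(x,1),round(y,1),'r',round(r,1),'| hole z14',pt('wrist',c[i],14+dz,s)[:2].round(1))
E
python3 sp.py w20 0
```

```text
44.55 [639.54389616  54.35222281 211.60281079] 85.7537520264156 [179.75867042   0.35339473 -18.5093523 ]
[46. 11.] 473 bore? 922.6 231.2 r 27.0 | hole z14 [940.7 254.8]
[326.4  44.9] 71 bore? 745.2 -57.1 r 7.0 | hole z14 [748.  -64.7]
[269.6 102. ] 107 bore? 704.0 19.8 r 6.0 | hole z14 [703.2  18.6]
[205.6 124.9] 104 bore? 703.2 89.9 r 6.0 | hole z14 [702.2  96. ]
[252.4 161.9] 1352 bore? 649.5 56.8 r 22.2 | hole z14 [643.5  59.1]
[309.  155.7] 96 bore? 637.5 -2.7 r 5.9 | hole z14 [629.7  -6.3]
[209.5 189.4] 85 bore? 636.1 110.9 r 5.9 | hole z14 [628.1 119.1]
[270.6 206.7] 83 bore? 595.6 53.7 r 5.8 | hole z14 [583.6  56. ]
```

The spacer centre is (649.5,56.8), and the bore and the centroid of the five arm holes agree. I'm descending around the hub.

Emit:
move_arm([
  [0.85,-0.55,4,0,0,0],
  [0.85,-0.55,8,0,0,0],
  [0.85,-0.55,12,0,0,0],
  [0.85,-0.55,15,0,0,0],
  [0.85,-0.55,17.5,0,0,0],
  [0.85,-0.55,19,0,0,0],
  [0.85,-0.55,19.4,0,0,0],
  [0.85,-0.55,19.4,0,0,0],
  [0.85,-0.55,19.4,0,0,0],
])

```text
clock: 45.5
eef_pos: [649.3, 56.4, 20.3]
tool_rot: [3.138, 0.002, -0.322]
force: [0.1, -0.7, 0.0]
width: 85.7
```

Emit:
move_arm([
  [0,0,0.3,0,0,0],
  [0,0,0.3,0,0,0],
  [0,0,0.3,0,0,0],
  [0,0,0.3,0,0,0],
  [0,0,0.3,0,0,0],
  [0,0,0.3,0,0,0],
  [0,0,0.3,0,0,0],
  [0,0,0.3,0,0,0],
  [0,0,0.3,0,0,0],
], grip=-1)

```text
clock: 46.4
eef_pos: [648.7, 56.0, 17.0]
tool_rot: [3.138, 0.003, -0.323]
force: [-1.2, 0.2, 5.7]
width: 54.4
```

Emit:
move_arm([
  [0,0,-0.5,0,0,0],
  [0,0,-1.5,0,0,0],
  [0,0,-3,0,0,0],
  [0,0,-5,0,0,0],
  [0,0,-7,0,0,0],
  [0,0,-9,0,0,0],
  [0,0,-10,0,0,0],
  [0,0,-10,0,0,0],
  [0,0,-10,0,0,0],
])

```text
clock: 47.3
eef_pos: [648.3, 56.7, 115.6]
tool_rot: [3.138, 0.005, -0.323]
force: [-0.2, -0.3, -4.3]
width: 54.3
```

```bash
python3 sp.py w21 100
```

```text
47.3 [648.33134229  56.69597468 115.62387877] 54.344505886487724 [179.7910388    0.29557303 -18.48374653]
[403.7 114.2] 469 bore? 698.2 -26.9 r 16.1 | hole z14 [691.9 -37.2]
[296.5 122.2] 644 bore? 707.1 22.4 r 5.4 | hole z14 [703.4  19.1]
[154.1 173.1] 526 bore? 706.4 82.0 r 5.5 | hole z14 [702.6  95.7]
[372.2 235. ] 420 bore? 650.6 3.3 r 5.7 | hole z14 [630.8  -5.3]
```

Emit:
move_arm([
  [-1,-1,0,0,0,0],
  [-3,-3.2,0,0,0,0],
  [-5.5,-5.9,0,0,0,0],
  [-8,-8.6,0,0,0,0],
  [-10.5,-11.3,0,0,0,0],
  [-13,-14,0,0,0,0],
  [-15.5,-16.7,0,0,0,0],
  [-17.5,-18.8,0,0,0,0],
  [-18.8,-20.1,0,0,0,0],
  [-19.35,-20.7,0,0,0,0],
  [-19.35,-20.7,0,0,0,0],
  [-19.35,-20.7,0,0,0,0],
  [-19.35,-20.7,0,0,0,0],
])

```text
clock: 48.65
eef_pos: [531.8, 312.1, 116.2]
tool_rot: [3.137, 0.003, -0.325]
force: [-0.3, -0.8, -4.3]
width: 54.2
```

```bash
python3 - <<'E'
from h import *
import pickle
w,s=snap('wrist','w22.png'); print(s['clock'],s['eef_pos'],s['width'],s['force'],np.degrees(s['tool_rot']))
g=cv2.cvtColor(w,cv2.COLOR_RGB2GRAY)
dz=s['eef_pos'][2]-16.5
m=(g<90).astype('uint8'); k,l,st,c=cv2.connectedComponentsWithStats(m)
for i in range(1,k):
    if 40<st[i,4]<6000 and .6<st[i,2]/st[i,3]<1.6 and c[i][1]<300: print(c[i].round(1),st[i,4],pt('wrist',c[i],14+dz,s)[:2].round(1),'rel tcp',(pt('wrist',c[i],14+dz,s)[:2]-s['eef_pos'][:2]).round(1))
s0=pickle.load(open('w21.pkl','rb'))
for h in((703.2,18.6),(702.2,96),(629.7,-6.3)): print('orig rel centre',np.round(np.array(h)-[649.5,56.8],1))
E
```

```text
48.65 [531.76444222 312.12976875 116.19386914] 54.22578687206437 [-0.29090275 -0.78515587 -4.32792489] [179.73579015   0.18541378 -18.6409874 ]
[296.5 122.1] 654 [586.7 274.2] rel tcp [ 54.9 -37.9]
[177.7 139.6] 489 [597.7 332.5] rel tcp [65.9 20.4]
[339.1 157.8] 128 [562.9 258.6] rel tcp [ 31.2 -53.6]
[154.  173.1] 531 [586.  351.3] rel tcp [54.3 39.2]
[372.3 235. ] 425 [513.5 249.8] rel tcp [-18.3 -62.3]
orig rel centre [ 53.7 -38.2]
orig rel centre [52.7 39.2]
orig rel centre [-19.8 -63.1]
```

Emit:
move_arm([
  [-0.15,-0.15,1.5,0,0,0],
  [-0.15,-0.15,3.5,0,0,0],
  [-0.15,-0.15,5,0,0,0],
  [-0.15,-0.15,5.8,0,0,0],
  [-0.15,-0.15,5.8,0,0,0],
  [-0.15,-0.15,5.8,0,0,0],
  [-0.15,-0.15,5.8,0,0,0],
])

```text
clock: 49.4
eef_pos: [530.5, 315.8, 58.8]
tool_rot: [3.139, 0.003, -0.323]
force: [0.3, -0.2, -4.3]
width: 54.3
```

```bash
python3 - <<'E'
from h import *
E=[]
for i in range(3):
    w,s=snap('wrist','w23.png'); E.append(s['eef_pos'])
print(s['clock'],np.round(E,1),s['width'],s['force'],np.degrees(s['tool_rot']))
g=cv2.cvtColor(w,cv2.COLOR_RGB2GRAY)
# tray reference: bar holes still visible?
m=(g<90).astype('uint8'); k,l,st,c=cv2.connectedComponentsWithStats(m)
t=np.radians(-18.55);u=np.array([np.cos(t),np.sin(t)]);v=np.array([-u[1],u[0]])
dz=s['eef_pos'][2]-16.5
for i in range(1,k):
    if 30<st[i,4]<6000 and .6<st[i,2]/st[i,3]<1.6 and c[i][1]<300:
        f=lambda z:(lambda b:np.round([b@u,b@v],1))(pt('wrist',c[i],z,s)[:2]-[532,314.9])
        print(c[i].round(1),st[i,4],'spacer',(pt('wrist',c[i],14+dz,s)[:2]).round(1),'bar',f(26))
E
```

```text
49.5 [[530.5 315.8  58.8]
 [530.4 315.9  58.9]
 [530.2 316.   58.8]] 54.16007428066597 [ 0.05203954  0.70062018 -3.93747189] [179.83766308   0.18685575 -18.48509354]
[333.9 102.5] 280 spacer [589.2 257.5] bar [ 72.4 -44.1]
[296.5 122.2] 653 spacer [585.2 278.3] bar [ 59.9 -21.9]
[175.1 143.8] 262 spacer [594.6 338.7] bar [47.4 51.1]
[154.1 173.1] 529 spacer [584.3 355.4] bar [29.2 66.2]
[367.9 171.9] 203 spacer [549.5 249.1] bar [ 30.1 -69. ]
[372.3 235. ] 425 spacer [512.2 253.6] bar [-14.4 -78.2]
```

Emit:
move_arm([
  [0.08,0.16,0.2,0,0,0],
  [0.08,0.16,0.4,0,0,0],
  [0.08,0.16,0.6,0,0,0],
  [0.08,0.16,0.7,0,0,0],
  [0.08,0.16,0.8,0,0,0],
  [0.08,0.16,0.85,0,0,0],
  [0.08,0.16,0.85,0,0,0],
])

```text
clock: 50.25
eef_pos: [529.8, 314.0, 50.1]
tool_rot: [3.138, 0.005, -0.323]
force: [-3.2, -0.4, 1.8]
width: 54.6
```

Emit:
move_arm([
  [0,0,0,0,0,0],
  [0,0,0,0,0,0],
  [0,0,0,0,0,0],
  [0,0,0,0,0,0],
  [0,0,0,0,0,0],
  [0,0,0,0,0,0],
], grip=0.9)

```text
clock: 50.85
eef_pos: [530.0, 314.0, 49.5]
tool_rot: [3.138, 0.004, -0.323]
force: [-0.2, -0.6, -0.1]
width: 81.4
```

Emit:
move_arm([
  [0,0,-2,0,0,0],
  [0,0,-5,0,0,0],
  [0,0,-9,0,0,0],
  [0,0,-13,0,0,0],
  [0,0,-16,0,0,0],
  [0,0,-16,0,0,0],
  [0,0,-16,0,0,0],
])

```text
clock: 51.55
eef_pos: [530.7, 314.6, 209.9]
tool_rot: [3.139, 0.004, -0.323]
force: [-1.0, -0.7, -0.4]
width: 81.0
```

```bash
python3 sp.py w24 33; python3 - <<'E'
from h import *
import pickle
s=pickle.load(open('w24.pkl','rb')); 
t=np.radians(-18.55);u=np.array([np.cos(t),np.sin(t)]);v=np.array([-u[1],u[0]])
g=cv2.imread('pics/w24.png',0); k,l,st,c=cv2.connectedComponentsWithStats((g<90).astype('uint8'))
for i in range(1,k):
    if 12<st[i,4]<300 and c[i][1]<300:
        b=pt('wrist',c[i],26,s)[:2]-[532,314.9]; b=np.array([b@u,b@v])
        if abs(b).max()<110: print('if bar',c[i].round(1),b.round(1))
b,_=snap('side','side5.png'); a=cv2.imread('pics/w24.png')
cv2.imwrite('pics/v24.png',np.vstack([cv2.resize(a[30:300],(560,295)),cv2.resize(b[120:360,150:420,::-1],(340,302)).repeat(1,axis=1) if 0 else cv2.copyMakeBorder(cv2.resize(b[120:360,150:420,::-1],(340,302)),0,0,110,110,cv2.BORDER_CONSTANT)]))
E
```

```text
51.55 [530.71166985 314.59924871 209.8633126 ] 80.96848447109598 [179.84262619   0.23600531 -18.47869004]
[471.1 140.7] 4386 bore? 479.7 62.5 r 90.4 | hole z14 [487.7  48.5]
[298.2 102.7] 191 bore? 588.3 260.5 r 12.0 | hole z14 [586.2 252.7]
[276.7 110.9] 140 bore? 586.5 277.9 r 6.1 | hole z14 [584.7 276.3]
[398.  121.6] 92 bore? 543.2 164.8 r 6.9 | hole z14 [536.8 149.9]
[419.6 127.7] 83 bore? 531.3 141.3 r 8.2 | hole z14 [522.9 123.7]
[205.5 135.9] 130 bore? 585.9 347.4 r 6.0 | hole z14 [583.9 353.9]
[373.  138.6] 60 bore? 534.8 194.8 r 5.1 | hole z14 [526.6 184.2]
[307.1 147.8] 78 bore? 547.7 260.7 r 10.5 | hole z14 [538.4 257.6]
[319.  140.1] 71 bore? 548.6 248.3 r 4.5 | hole z14 [542.4 243.2]
[413.4 146. ] 52 bore? 515.5 152.6 r 5.5 | hole z14 [504.5 136.4]
[257.8 178.6] 1665 bore? 530.9 314.6 r 22.4 | hole z14 [522.9 317.1]
[319.3 169.9] 122 bore? 520.9 255.8 r 6.1 | hole z14 [511.5 251.6]
[316.4 191.2] 47 bore? 501.0 264.1 r 3.8 | hole z14 [489.4 260.9]
[210.  206.2] 109 bore? 519.4 368.1 r 6.1 | hole z14 [509.8 377. ]
[294.6 215. ] 153 bore? 483.3 292.8 r 10.0 | hole z14 [470.3 291.5]
[276.8 225.1] 102 bore? 479.4 311.5 r 6.0 | hole z14 [465.  313.9]
[507.8 268.5] 63 bore? 280.3 -0.0 r 15.3 | hole z14 [247. -33.]
if bar [167.1 110.6] [ 64.2 100.4]
if bar [298.2 102.7] [ 71.  -44.7]
if bar [276.7 110.9] [ 61.4 -21.3]
if bar [191.1 121. ] [51.3 73. ]
if bar [317.1 120.1] [ 52.3 -66.3]
if bar [346.  131.8] [  40.4 -100.3]
if bar [205.5 135.9] [34.3 57.1]
if bar [307.3 148. ] [ 20.7 -56.1]
if bar [319.  140.1] [ 29.9 -69.2]
if bar [261.8 149.2] [18.9 -5.3]
if bar [206.8 171.5] [-6.6 57.2]
if bar [319.3 169.9] [ -4.4 -71.2]
if bar [172.5 197. ] [-37.4 100.5]
if bar [316.4 191.2] [-29.9 -69.2]
if bar [195.9 193.4] [-32.8  71.4]
if bar [210.  206.2] [-48.7  55.3]
if bar [294.6 215. ] [-59.6 -44.8]
if bar [276.8 225.1] [-72.7 -23.9]
```

View pics/v24.png

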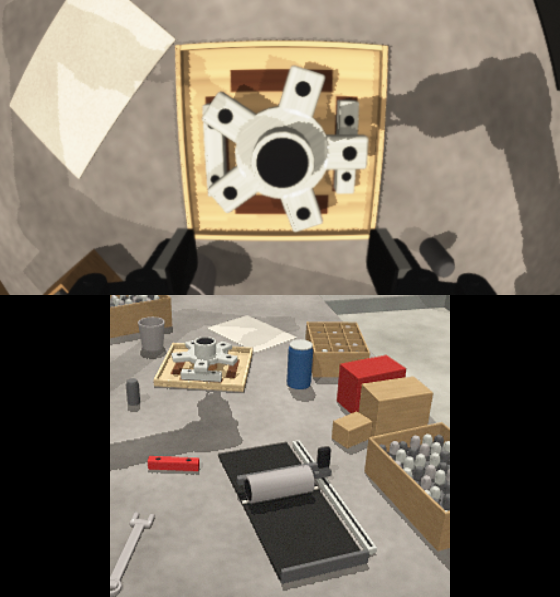

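The spacer lies flat, with bore and hole centroid both at (531,314.5) against a pedestal at (532,314.8). The bars, sleeve, stop and bystanders look in order, so I'm handing in.

```bash
python3 -c "
from h import *
print(ctrl.finish_job(), ctrl.read_state()['clock'])"
```

```text
the job is handed in; nothing more can be done
the job is handed in; nothing more can be done
```

I carried out the whole job and handed it in just after 51.6 s on the robot's clock; no verdict is reported.

- **Sleeve:** I rolled it to the white line without lifting it. The last measurement put it about 1.2 mm past the line's centre and within 0.5° of parallel.
- **Stop:** I slid it up to the sleeve, and the seam between them looked closed along its whole length.
    - The first contact pushed the sleeve about 1 mm back and left it 1.1° askew. I squared it by pressing it against the stop, which shifted both by about 2–3 mm.
    - Before that I had also slid the sleeve about 10 mm sideways on the rubber, because it had drifted off the lane's centre.
- **Bars:** I found two bars and laid both flat in opposite bays. One is centred within 1 mm; the other is about 3 mm off along its length. I left the red look-alike alone.
- **Spacer:** It lies flat on the pedestal over the bars, about 1 mm off centre. The hub bore and the five arm holes gave the same centre.
- **Bystanders:** I never went near the can, the cup or the carton, and they look unmoved.

I did not measure the sleeve and stop again after placing the bars. The later top and side views showed them in place. The robot was clear of everything at hand-in.

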